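# Heft the tins and stack them heaviest at the bottom in the tote

## Robot

A 6-joint arm with a two-finger parallel gripper is mounted at the origin on the work surface. World frame = base frame: x ahead of the robot, y to its left, z up, the work surface at z = 0. Lengths are in mm, angles in rad, forces in N, time in s.
With the tool pointing down it reaches from about 275 to 750 mm from the base axis. Payload 10.2 kg.
Tool frame: the origin (TCP) lies at the very end of the fingers, on their centre line; the grasp point (between the pads) lies 19 mm behind it (ctrl.pinch_z is the distance from the TCP to the grasp point, in mm); y points along the fingers, z is the direction in which the jaws open and shut, and the axes are right-handed (so a half turn about y gives the same grasp; the last joint's range is limited). The gripper opens to 85 mm and grips with 20 to 120 N. Pads are 22 mm wide; open, the fingers measure 114 mm over their backs; the gripper's body (76 mm by 85 mm) begins 54 mm behind the grasp point. The pads swing forward as they close: fully open they stand 13 mm farther back than shut.
Start: joints at [1.079, 0.313, 1.498, -0, 1.331, -0.223], TCP at [139.439, 506.15, 231.294] pointing down, gripper open.
Joint ranges: [-2.94, 2.94], [-0.97, 2.17], [0.19, 2.56], [-1.23, 4.37], [0.02, 3.11], [-2.88, 2.88]. Speed limits (rad/s): [2.39, 2.39, 3.01, 3.14, 3.14, 3.14].

## Interface

Orientations are given as a unit quaternion [w, x, y, z].
In Python, from rig import sense, eyes, ctrl gives the robot as it stands. The module is installed in compiled form; this text tells all that it offers.
- The arm moves only by the shell command python3 -m handwheel 'ROWS' [FORCE]. ROWS is JSON, a list of rows, each an object of numbers: "grip": the finger opening in mm, from 0 to 85.4; "tx", "ty", "tz": the shift along the tool's x, y, z in mm; "wx", "wy", "wz": the turn, a rotation vector about the tool's x, y, z in rad. In form: [{"grip": .., "tx": .., "ty": .., "tz": .., "wx": .., "wy": .., "wz": ..}, ...]. A call has 1 to 10 rows; each row shifts and turns the commanded pose from where the row before left it, along the tool's axes as they then stand; what a row does not reach is not made up. A row lasts 1/12 s, in which the tool goes at most 41.7 mm and 7.16 degrees, less where a joint would pass 70% of its speed; a pose out of reach is approached as far as the arm can. A call is refused whole if a number of a shift passes 41.7 or a number of a turn 0.125, either way. A call with a gripper value outside its range is refused whole. The fingers move at their own pace and stop on an object; FORCE is the grip in N (left out, the last holds). Time passes only in rows, so rows that do not move let the fingers close. It gives the time, the measured TCP pose, the force and the opening at its end, in the units of the state.
- sense(): the state, without advancing time (a new reading comes with each control period).
- eyes.capture(name): name is "scene" or "top"; returns a dict with "pixels" (480x640x3 uint8, red, green, blue), "mtx" (3x3 intrinsics, pixels), "dist" ([k1, k2, p1, p2, k3] as OpenCV has them; the pictures are not rectified), "R" (3x3) and "t" (3): a world point X has camera coordinates R X + t. Camera axes: x right, y down, z forward; pixel columns grow to the right and rows downward; lengths in mm; the calibration is good to about 2 mm. A picture is of the moment at which its call begins. There is no depth.
- ctrl.finish_job(): hands the job in, once; it reports no verdict.
The state is a dict: "time_s": time; "joints": joint angles; "dq": joint speeds; "tau": joint torques, N m; "eef_pos": TCP position; "ee_rot": TCP orientation; "force": force on the tool from outside, world axes, zero at the start; "wrist_torque": the same for the moment, N m; "grip_width": opening from 0.0 (shut) to 1.0 (fully open).
Only numpy, scipy, OpenCV 4.12 (cv2) and the standard library are available. Lean on these libraries where they do the work, as an engineer would, in place of code of your own. Each camera call takes 0.05 s, during which the arm holds its last target.

## Task

The three look-alike tins on the sloping rack hold slugs of different weight, which you can only tell by hefting them. Pack them in the blue tote as one upright, neatly centred stack, the heaviest at the bottom standing flat on the tote floor and the lightest on top, building it from the bottom up. Set the tins down without dropping or tipping them over, and leave the spray can, jar and wrench where they are.

Things in the scene. Friction and masses are not known exactly. Their poses are not given: they have to be found in the camera images.
- tin_a_mid (a point): one of three look-alike closed round tins, red with a yellow band and steel lid, 60 mm diameter, 46 mm high, flat top and bottom; this point is its centre, half-way up, on its axis; its z axis runs along the tin's axis towards the lid. A solid slug of unknown material fills it snugly (it may shift by 1 mm): one tin weighs 0.6 to 0.8 kg, one 0.35 to 0.5 kg, one 0.15 to 0.25 kg, and which is which changes every time; neither name, look nor place tells
- tin_b_mid (a point): one of three look-alike closed round tins, red with a yellow band and steel lid, 60 mm diameter, 46 mm high, flat top and bottom; this point is its centre, half-way up, on its axis; its z axis runs along the tin's axis towards the lid. A solid slug of unknown material fills it snugly (it may shift by 1 mm): one tin weighs 0.6 to 0.8 kg, one 0.35 to 0.5 kg, one 0.15 to 0.25 kg, and which is which changes every time; neither name, look nor place tells
- tin_c_mid (a point): one of three look-alike closed round tins, red with a yellow band and steel lid, 60 mm diameter, 46 mm high, flat top and bottom; this point is its centre, half-way up, on its axis; its z axis runs along the tin's axis towards the lid. A solid slug of unknown material fills it snugly (it may shift by 1 mm): one tin weighs 0.6 to 0.8 kg, one 0.35 to 0.5 kg, one 0.15 to 0.25 kg, and which is which changes every time; neither name, look nor place tells
- rack: fixed plywood rack, 360 mm wide (its y), about 105 mm deep and 95 mm high, origin under the middle at bench level, z up. Its top is a flat board that slopes at 25 degrees about its y axis, low edge towards its -x (the robot's side), so that the tins standing on it in a row along its y, about 110 mm apart, lean with their lids towards -x; a lip 10 mm proud of the slope along the low edge keeps them from sliding off, and touches each tin's foot
- tote_in (a point): centre of the inner floor of the open blue-painted wooden carrying tote, which is fixed; floor level, 8 mm above the bench; axes along its walls, z up. The inside is 154 mm square; its walls are 8 mm thick and rise 34 mm above this floor
- spray_mid (a point): bystander: upright spray can with an orange cap, 66 mm diameter, 185 mm high; this point is on its axis, 90 mm above its foot
- jar_mid (a point): bystander: upright green glass jar with a steel cap, 70 mm diameter, 100 mm high; this point is half-way up
- wrench_grip (a point): bystander: a steel wrench about 170 mm long lying flat on the bench; this point is in its handle; its x axis runs along it
Mind the look-alikes: they are no part of the job. What is shaped like the part that bears tin_b_mid but pink or turquoise is not meant. Leave any turquoise look-alike of the part that bears tin_c_mid alone.

How it is judged (in metres and radians):
On the way, in this order (a step that is already met when the one before it is completed fails the run):
1. the heaviest tin stands alone and upright on the tote floor, released (told by its weight there) (((x of tin_a_mid in the frame of tote_in between -0.06 and 0.06 m and y of tin_a_mid in the frame of tote_in between -0.06 and 0.06 m and z of tin_a_mid in the frame of tote_in between 0.017 and 0.029 m and angle between tin_a_mid's own z axis and vertical below 0.1 rad and contact force between tin_a and the fingers below 0.1 N and linear speed of tin_a below 0.03 m/s and contact force between tote and tin_a between 5.3 and 8.5 N) or (x of tin_b_mid in the frame of tote_in between -0.06 and 0.06 m and y of tin_b_mid in the frame of tote_in between -0.06 and 0.06 m and z of tin_b_mid in the frame of tote_in between 0.017 and 0.029 m and angle between tin_b_mid's own z axis and vertical below 0.1 rad and contact force between tin_b and the fingers below 0.1 N and linear speed of tin_b below 0.03 m/s and contact force between tote and tin_b between 5.3 and 8.5 N) or (x of tin_c_mid in the frame of tote_in between -0.06 and 0.06 m and y of tin_c_mid in the frame of tote_in between -0.06 and 0.06 m and z of tin_c_mid in the frame of tote_in between 0.017 and 0.029 m and angle between tin_c_mid's own z axis and vertical below 0.1 rad and contact force between tin_c and the fingers below 0.1 N and linear speed of tin_c below 0.03 m/s and contact force between tote and tin_c between 5.3 and 8.5 N))), for 0.2 s.
2. the middle-weight tin stands on the heaviest, released (((x of tin_a_mid in the frame of tote_in between -0.06 and 0.06 m and y of tin_a_mid in the frame of tote_in between -0.06 and 0.06 m and z of tin_a_mid in the frame of tote_in between 0.017 and 0.029 m and z of tin_b_mid in the frame of tote_in between 0.063 and 0.075 m and horizontal distance between tin_b_mid and tin_a_mid below 0.015 m and angle between tin_b_mid's own z axis and vertical below 0.1 rad and contact force between tin_b and the fingers below 0.1 N and linear speed of tin_b below 0.03 m/s and contact force between tote and tin_a between 9.7 and 12.5 N and contact force between tin_a and tin_b between 3 and 5.3 N) or (x of tin_a_mid in the frame of tote_in between -0.06 and 0.06 m and y of tin_a_mid in the frame of tote_in between -0.06 and 0.06 m and z of tin_a_mid in the frame of tote_in between 0.017 and 0.029 m and z of tin_c_mid in the frame of tote_in between 0.063 and 0.075 m and horizontal distance between tin_c_mid and tin_a_mid below 0.015 m and angle between tin_c_mid's own z axis and vertical below 0.1 rad and contact force between tin_c and the fingers below 0.1 N and linear speed of tin_c below 0.03 m/s and contact force between tote and tin_a between 9.7 and 12.5 N and contact force between tin_a and tin_c between 3 and 5.3 N) or (x of tin_b_mid in the frame of tote_in between -0.06 and 0.06 m and y of tin_b_mid in the frame of tote_in between -0.06 and 0.06 m and z of tin_b_mid in the frame of tote_in between 0.017 and 0.029 m and z of tin_a_mid in the frame of tote_in between 0.063 and 0.075 m and horizontal distance between tin_a_mid and tin_b_mid below 0.015 m and angle between tin_a_mid's own z axis and vertical below 0.1 rad and contact force between tin_a and the fingers below 0.1 N and linear speed of tin_a below 0.03 m/s and contact force between tote and tin_b between 9.7 and 12.5 N and contact force between tin_b and tin_a between 3 and 5.3 N) or (x of tin_b_mid in the frame of tote_in between -0.06 and 0.06 m and y of tin_b_mid in the frame of tote_in between -0.06 and 0.06 m and z of tin_b_mid in the frame of tote_in between 0.017 and 0.029 m and z of tin_c_mid in the frame of tote_in between 0.063 and 0.075 m and horizontal distance between tin_c_mid and tin_b_mid below 0.015 m and angle between tin_c_mid's own z axis and vertical below 0.1 rad and contact force between tin_c and the fingers below 0.1 N and linear speed of tin_c below 0.03 m/s and contact force between tote and tin_b between 9.7 and 12.5 N and contact force between tin_b and tin_c between 3 and 5.3 N) or (x of tin_c_mid in the frame of tote_in between -0.06 and 0.06 m and y of tin_c_mid in the frame of tote_in between -0.06 and 0.06 m and z of tin_c_mid in the frame of tote_in between 0.017 and 0.029 m and z of tin_a_mid in the frame of tote_in between 0.063 and 0.075 m and horizontal distance between tin_a_mid and tin_c_mid below 0.015 m and angle between tin_a_mid's own z axis and vertical below 0.1 rad and contact force between tin_a and the fingers below 0.1 N and linear speed of tin_a below 0.03 m/s and contact force between tote and tin_c between 9.7 and 12.5 N and contact force between tin_c and tin_a between 3 and 5.3 N) or (x of tin_c_mid in the frame of tote_in between -0.06 and 0.06 m and y of tin_c_mid in the frame of tote_in between -0.06 and 0.06 m and z of tin_c_mid in the frame of tote_in between 0.017 and 0.029 m and z of tin_b_mid in the frame of tote_in between 0.063 and 0.075 m and horizontal distance between tin_b_mid and tin_c_mid below 0.015 m and angle between tin_b_mid's own z axis and vertical below 0.1 rad and contact force between tin_b and the fingers below 0.1 N and linear speed of tin_b below 0.03 m/s and contact force between tote and tin_c between 9.7 and 12.5 N and contact force between tin_c and tin_b between 3 and 5.3 N))), for 0.2 s.
3. the lightest tin stands on the middle one, released (((x of tin_a_mid in the frame of tote_in between -0.06 and 0.06 m and y of tin_a_mid in the frame of tote_in between -0.06 and 0.06 m and z of tin_a_mid in the frame of tote_in between 0.017 and 0.029 m and z of tin_b_mid in the frame of tote_in between 0.063 and 0.075 m and horizontal distance between each of tin_b_mid, tin_c_mid and tin_a_mid below 0.015 m and z of tin_c_mid in the frame of tote_in between 0.109 and 0.121 m and horizontal distance between tin_c_mid and tin_b_mid below 0.015 m and (angle between each of tin_a_mid, tin_b_mid, tin_c_mid's own z axis and vertical below 0.1 rad and contact force between each of tin_a, tin_b, tin_c and the fingers below 0.1 N and linear speed of each of tin_a, tin_b, tin_c below 0.03 m/s) and contact force between tote and tin_a between 10.5 and 15 N and contact force between tin_a and tin_b between 4.5 and 7.2 N and contact force between tin_b and tin_c between 1 and 2.9 N) or (x of tin_a_mid in the frame of tote_in between -0.06 and 0.06 m and y of tin_a_mid in the frame of tote_in between -0.06 and 0.06 m and z of tin_a_mid in the frame of tote_in between 0.017 and 0.029 m and z of tin_c_mid in the frame of tote_in between 0.063 and 0.075 m and horizontal distance between each of tin_c_mid, tin_b_mid and tin_a_mid below 0.015 m and z of tin_b_mid in the frame of tote_in between 0.109 and 0.121 m and horizontal distance between tin_b_mid and tin_c_mid below 0.015 m and (angle between each of tin_a_mid, tin_b_mid, tin_c_mid's own z axis and vertical below 0.1 rad and contact force between each of tin_a, tin_b, tin_c and the fingers below 0.1 N and linear speed of each of tin_a, tin_b, tin_c below 0.03 m/s) and contact force between tote and tin_a between 10.5 and 15 N and contact force between tin_a and tin_c between 4.5 and 7.2 N and contact force between tin_c and tin_b between 1 and 2.9 N) or (x of tin_b_mid in the frame of tote_in between -0.06 and 0.06 m and y of tin_b_mid in the frame of tote_in between -0.06 and 0.06 m and z of tin_b_mid in the frame of tote_in between 0.017 and 0.029 m and z of tin_a_mid in the frame of tote_in between 0.063 and 0.075 m and horizontal distance between each of tin_a_mid, tin_c_mid and tin_b_mid below 0.015 m and z of tin_c_mid in the frame of tote_in between 0.109 and 0.121 m and horizontal distance between tin_c_mid and tin_a_mid below 0.015 m and (angle between each of tin_a_mid, tin_b_mid, tin_c_mid's own z axis and vertical below 0.1 rad and contact force between each of tin_a, tin_b, tin_c and the fingers below 0.1 N and linear speed of each of tin_a, tin_b, tin_c below 0.03 m/s) and contact force between tote and tin_b between 10.5 and 15 N and contact force between tin_b and tin_a between 4.5 and 7.2 N and contact force between tin_a and tin_c between 1 and 2.9 N) or (x of tin_b_mid in the frame of tote_in between -0.06 and 0.06 m and y of tin_b_mid in the frame of tote_in between -0.06 and 0.06 m and z of tin_b_mid in the frame of tote_in between 0.017 and 0.029 m and z of tin_c_mid in the frame of tote_in between 0.063 and 0.075 m and horizontal distance between each of tin_c_mid, tin_a_mid and tin_b_mid below 0.015 m and z of tin_a_mid in the frame of tote_in between 0.109 and 0.121 m and horizontal distance between tin_a_mid and tin_c_mid below 0.015 m and (angle between each of tin_a_mid, tin_b_mid, tin_c_mid's own z axis and vertical below 0.1 rad and contact force between each of tin_a, tin_b, tin_c and the fingers below 0.1 N and linear speed of each of tin_a, tin_b, tin_c below 0.03 m/s) and contact force between tote and tin_b between 10.5 and 15 N and contact force between tin_b and tin_c between 4.5 and 7.2 N and contact force between tin_c and tin_a between 1 and 2.9 N) or (x of tin_c_mid in the frame of tote_in between -0.06 and 0.06 m and y of tin_c_mid in the frame of tote_in between -0.06 and 0.06 m and z of tin_c_mid in the frame of tote_in between 0.017 and 0.029 m and z of tin_a_mid in the frame of tote_in between 0.063 and 0.075 m and horizontal distance between each of tin_a_mid, tin_b_mid and tin_c_mid below 0.015 m and z of tin_b_mid in the frame of tote_in between 0.109 and 0.121 m and horizontal distance between tin_b_mid and tin_a_mid below 0.015 m and (angle between each of tin_a_mid, tin_b_mid, tin_c_mid's own z axis and vertical below 0.1 rad and contact force between each of tin_a, tin_b, tin_c and the fingers below 0.1 N and linear speed of each of tin_a, tin_b, tin_c below 0.03 m/s) and contact force between tote and tin_c between 10.5 and 15 N and contact force between tin_c and tin_a between 4.5 and 7.2 N and contact force between tin_a and tin_b between 1 and 2.9 N) or (x of tin_c_mid in the frame of tote_in between -0.06 and 0.06 m and y of tin_c_mid in the frame of tote_in between -0.06 and 0.06 m and z of tin_c_mid in the frame of tote_in between 0.017 and 0.029 m and z of tin_b_mid in the frame of tote_in between 0.063 and 0.075 m and horizontal distance between each of tin_b_mid, tin_a_mid and tin_c_mid below 0.015 m and z of tin_a_mid in the frame of tote_in between 0.109 and 0.121 m and horizontal distance between tin_a_mid and tin_b_mid below 0.015 m and (angle between each of tin_a_mid, tin_b_mid, tin_c_mid's own z axis and vertical below 0.1 rad and contact force between each of tin_a, tin_b, tin_c and the fingers below 0.1 N and linear speed of each of tin_a, tin_b, tin_c below 0.03 m/s) and contact force between tote and tin_c between 10.5 and 15 N and contact force between tin_c and tin_b between 4.5 and 7.2 N and contact force between tin_b and tin_a between 1 and 2.9 N))), for 0.2 s.
At the end, for the whole second after the job is handed in: Heaviest tin on the tote floor (within 60 mm of its centre along each wall direction), middle-weight tin on it, lightest on top; each centred within 15 mm of those beneath, at its height within 6 mm, upright within 0.1 rad, released and at rest (((x of tin_a_mid in the frame of tote_in between -0.06 and 0.06 m and y of tin_a_mid in the frame of tote_in between -0.06 and 0.06 m and z of tin_a_mid in the frame of tote_in between 0.017 and 0.029 m and z of tin_b_mid in the frame of tote_in between 0.063 and 0.075 m and horizontal distance between each of tin_b_mid, tin_c_mid and tin_a_mid below 0.015 m and z of tin_c_mid in the frame of tote_in between 0.109 and 0.121 m and horizontal distance between tin_c_mid and tin_b_mid below 0.015 m and (angle between each of tin_a_mid, tin_b_mid, tin_c_mid's own z axis and vertical below 0.1 rad and contact force between each of tin_a, tin_b, tin_c and the fingers below 0.1 N and linear speed of each of tin_a, tin_b, tin_c below 0.03 m/s) and contact force between tote and tin_a between 10.5 and 15 N and contact force between tin_a and tin_b between 4.5 and 7.2 N and contact force between tin_b and tin_c between 1 and 2.9 N) or (x of tin_a_mid in the frame of tote_in between -0.06 and 0.06 m and y of tin_a_mid in the frame of tote_in between -0.06 and 0.06 m and z of tin_a_mid in the frame of tote_in between 0.017 and 0.029 m and z of tin_c_mid in the frame of tote_in between 0.063 and 0.075 m and horizontal distance between each of tin_c_mid, tin_b_mid and tin_a_mid below 0.015 m and z of tin_b_mid in the frame of tote_in between 0.109 and 0.121 m and horizontal distance between tin_b_mid and tin_c_mid below 0.015 m and (angle between each of tin_a_mid, tin_b_mid, tin_c_mid's own z axis and vertical below 0.1 rad and contact force between each of tin_a, tin_b, tin_c and the fingers below 0.1 N and linear speed of each of tin_a, tin_b, tin_c below 0.03 m/s) and contact force between tote and tin_a between 10.5 and 15 N and contact force between tin_a and tin_c between 4.5 and 7.2 N and contact force between tin_c and tin_b between 1 and 2.9 N) or (x of tin_b_mid in the frame of tote_in between -0.06 and 0.06 m and y of tin_b_mid in the frame of tote_in between -0.06 and 0.06 m and z of tin_b_mid in the frame of tote_in between 0.017 and 0.029 m and z of tin_a_mid in the frame of tote_in between 0.063 and 0.075 m and horizontal distance between each of tin_a_mid, tin_c_mid and tin_b_mid below 0.015 m and z of tin_c_mid in the frame of tote_in between 0.109 and 0.121 m and horizontal distance between tin_c_mid and tin_a_mid below 0.015 m and (angle between each of tin_a_mid, tin_b_mid, tin_c_mid's own z axis and vertical below 0.1 rad and contact force between each of tin_a, tin_b, tin_c and the fingers below 0.1 N and linear speed of each of tin_a, tin_b, tin_c below 0.03 m/s) and contact force between tote and tin_b between 10.5 and 15 N and contact force between tin_b and tin_a between 4.5 and 7.2 N and contact force between tin_a and tin_c between 1 and 2.9 N) or (x of tin_b_mid in the frame of tote_in between -0.06 and 0.06 m and y of tin_b_mid in the frame of tote_in between -0.06 and 0.06 m and z of tin_b_mid in the frame of tote_in between 0.017 and 0.029 m and z of tin_c_mid in the frame of tote_in between 0.063 and 0.075 m and horizontal distance between each of tin_c_mid, tin_a_mid and tin_b_mid below 0.015 m and z of tin_a_mid in the frame of tote_in between 0.109 and 0.121 m and horizontal distance between tin_a_mid and tin_c_mid below 0.015 m and (angle between each of tin_a_mid, tin_b_mid, tin_c_mid's own z axis and vertical below 0.1 rad and contact force between each of tin_a, tin_b, tin_c and the fingers below 0.1 N and linear speed of each of tin_a, tin_b, tin_c below 0.03 m/s) and contact force between tote and tin_b between 10.5 and 15 N and contact force between tin_b and tin_c between 4.5 and 7.2 N and contact force between tin_c and tin_a between 1 and 2.9 N) or (x of tin_c_mid in the frame of tote_in between -0.06 and 0.06 m and y of tin_c_mid in the frame of tote_in between -0.06 and 0.06 m and z of tin_c_mid in the frame of tote_in between 0.017 and 0.029 m and z of tin_a_mid in the frame of tote_in between 0.063 and 0.075 m and horizontal distance between each of tin_a_mid, tin_b_mid and tin_c_mid below 0.015 m and z of tin_b_mid in the frame of tote_in between 0.109 and 0.121 m and horizontal distance between tin_b_mid and tin_a_mid below 0.015 m and (angle between each of tin_a_mid, tin_b_mid, tin_c_mid's own z axis and vertical below 0.1 rad and contact force between each of tin_a, tin_b, tin_c and the fingers below 0.1 N and linear speed of each of tin_a, tin_b, tin_c below 0.03 m/s) and contact force between tote and tin_c between 10.5 and 15 N and contact force between tin_c and tin_a between 4.5 and 7.2 N and contact force between tin_a and tin_b between 1 and 2.9 N) or (x of tin_c_mid in the frame of tote_in between -0.06 and 0.06 m and y of tin_c_mid in the frame of tote_in between -0.06 and 0.06 m and z of tin_c_mid in the frame of tote_in between 0.017 and 0.029 m and z of tin_b_mid in the frame of tote_in between 0.063 and 0.075 m and horizontal distance between each of tin_b_mid, tin_a_mid and tin_c_mid below 0.015 m and z of tin_a_mid in the frame of tote_in between 0.109 and 0.121 m and horizontal distance between tin_a_mid and tin_b_mid below 0.015 m and (angle between each of tin_a_mid, tin_b_mid, tin_c_mid's own z axis and vertical below 0.1 rad and contact force between each of tin_a, tin_b, tin_c and the fingers below 0.1 N and linear speed of each of tin_a, tin_b, tin_c below 0.03 m/s) and contact force between tote and tin_c between 10.5 and 15 N and contact force between tin_c and tin_b between 4.5 and 7.2 N and contact force between tin_b and tin_a between 1 and 2.9 N))); the robot touches nothing.
It fails at once if a bystander (spray can, jar or wrench) is shifted by more than 20 mm (distance of any of spray_mid, jar_mid, wrench_grip from where it was at the start of the episode above 0.02 m).
It fails at once if a tin is dropped: let go of and falling freely, faster than 0.5 m/s (a fall of over about 13 mm) ((contact force between tin_a and the fingers below 0.05 N and linear speed of tin_a above 0.5 m/s) or (contact force between tin_b and the fingers below 0.05 N and linear speed of tin_b above 0.5 m/s) or (contact force between tin_c and the fingers below 0.05 N and linear speed of tin_c above 0.5 m/s)).
It fails at once if a tin is tipped over, its axis more than 60 degrees from upright (angle between any of tin_a_mid, tin_b_mid, tin_c_mid's own z axis and vertical above 1.047 rad).
It also fails if it takes over 72 s, if anything falls off the work surface, if the arm or the gripper's body presses on something with over 40 N, if the wrist force passes 120 N, or if a joint passes its speed limit or range.

## Working session

There is one attempt and no reset: what is moved stays moved. The work goes in short steps, Python scripts to look and compute and a shell command to move; the robot and the scene stay as the last step left them, time stands still between calls to the robot, and variables do not carry over. Pictures are saved under pics/ and viewed, and the job is handed in when it is done.

```bash
mkdir -p pics
python3 - <<'E'
from rig import sense, eyes, ctrl
import cv2
print(sense(), ctrl.pinch_z)
for n in("scene","top"):
    c=eyes.capture(n); cv2.imwrite(f"pics/{n}0.png",c["pixels"][:,:,::-1]); print(n,c["mtx"],c["dist"],c["R"],c["t"])
E
```

```text
{'time_s': 0.0, 'joints': array([ 1.07861772e+00,  3.13459712e-01,  1.49845328e+00, -6.69513988e-06,
        1.33097756e+00, -2.23376863e-01]), 'dq': array([-0.00035135, -0.00023613,  0.00125118, -0.0009696 , -0.00052928,
       -0.0004518 ]), 'tau': array([-1.54566747e-03, -4.12267363e+01, -2.59740329e+01, -3.03154884e-04,
        4.20709810e-03,  3.06247819e-05]), 'eef_pos': array([139.3044392 , 505.91388221, 230.72400516]), 'ee_rot': array([-0.70029925,  0.70116049, -0.09490788,  0.09459079]), 'force': array([-0.06906933, -0.24157734, -0.44883582]), 'wrist_torque': array([-0.02568853, -0.01546895, -0.00808341]), 'grip_width': 0.9999353262048329} 18.700000000000003
scene [[484.37927194   0.         312.90901931]
 [  0.         484.37927194 231.31009195]
 [  0.           0.           1.        ]] [0.03129694 0.         0.         0.         0.        ] [[ 0.54512096  0.83834459  0.00463494]
 [ 0.53249175 -0.34196398 -0.77428236]
 [-0.64753045  0.42454561 -0.63282331]] [-303.44021526 -300.63572693 1434.09123968]
top [[591.1804836    0.         319.40674994]
 [  0.         591.1804836  241.64091688]
 [  0.           0.           1.        ]] [-0.1634104  0.         0.         0.         0.       ] [[ 0.12101437 -0.99263879  0.00487434]
 [-0.96861553 -0.11915684 -0.21814125]
 [ 0.21711627  0.02167686 -0.97590503]] [-98.2002658  620.48966544 957.29552439]
```

View pics/scene0.png

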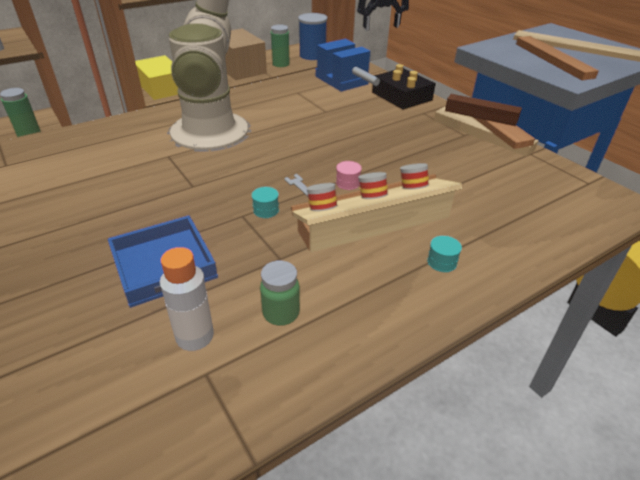

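View pics/top0.png

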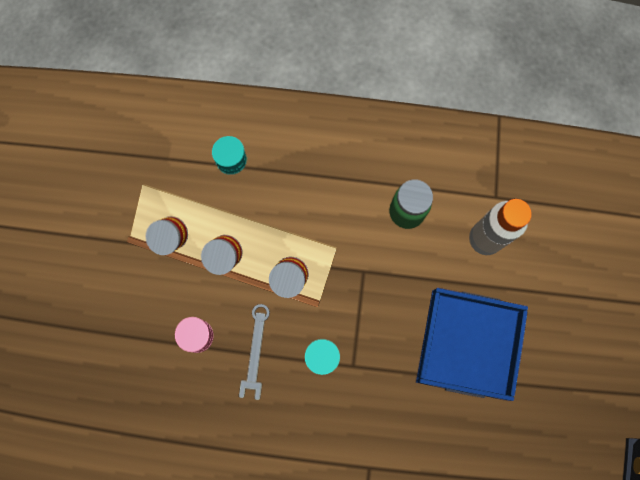

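```bash
cat > h.py <<'E'
import numpy as np, cv2
from rig import sense, eyes, ctrl
from scipy.spatial.transform import Rotation as Ro
def cap(n): return eyes.capture(n)
def ray(c,uv):
    p=cv2.undistortPoints(np.array([[uv]],float),c["mtx"],np.array(c["dist"]))[0,0]
    d=c["R"].T@np.array([p[0],p[1],1]); return -c["R"].T@c["t"], d/np.linalg.norm(d)
def onz(c,uv,z):
    o,d=ray(c,uv); return o+d*(z-o[2])/d[2]
def proj(c,X):
    return cv2.projectPoints(np.array(X,float).reshape(-1,3),cv2.Rodrigues(c["R"])[0],np.array(c["t"]),c["mtx"],np.array(c["dist"]))[0][:,0]
def tri(c1,u1,c2,u2):
    o1,d1=ray(c1,u1);o2,d2=ray(c2,u2)
    s=np.linalg.lstsq(np.c_[d1,-d2],o2-o1,rcond=None)[0]
    a=o1+s[0]*d1;b=o2+s[1]*d2; return (a+b)/2,np.linalg.norm(a-b)
def blobs(mask,amin=40):
    n,l,s,ce=cv2.connectedComponentsWithStats(mask.astype(np.uint8))
    return [(ce[i].round(1),s[i].tolist(),l==i) for i in range(1,n) if s[i][4]>=amin]
def hsv(c): return cv2.cvtColor(c["pixels"],cv2.COLOR_RGB2HSV).astype(int)
E
python3 - <<'E'
from h import *
for n,(x0,y0,x1,y1) in dict(top=(120,170,350,320),scene=(290,150,470,250)).items():
    c=cap(n);h=hsv(c)
    m=np.zeros(h.shape[:2],bool);m[y0:y1,x0:x1]=True
    g=m&(h[...,1]<50)&(h[...,2]>90)
    for b in blobs(g,60):
        cn=cv2.findContours(b[2].astype(np.uint8),0,2)[0][0]; print(n,b[0],b[1],cv2.fitEllipse(cn))
    k=c["pixels"][y0:y1,x0:x1,::-1]; f=3 if n=="top" else 4
    cv2.imwrite(f"pics/{n}crop.png",cv2.resize(k,None,fx=f,fy=f,interpolation=2))
    if n=="top":
        for b in blobs((h[...,0]>100)&(h[...,0]<130)&(h[...,1]>130),300): 
            cn=max(cv2.findContours(b[2].astype(np.uint8),0,2)[0],key=len)
            print("blue",b[0],b[1],cv2.boxPoints(cv2.minAreaRect(cn)).round(0).tolist(),cv2.approxPolyDP(cn,8,True)[:,0].tolist())
        w=m&(h[...,0]>15)&(h[...,0]<32)&(h[...,2]>170)
        for b in blobs(w,1000):
            cn=max(cv2.findContours(b[2].astype(np.uint8),0,2)[0],key=len);print("rack",b[0],cv2.boxPoints(cv2.minAreaRect(cn)).round(0).tolist())
E
```

```text
top [162.1 236.9] [146, 220, 33, 35, 939] ((162.12249755859375, 236.92127990722656), (33.194828033447266, 34.62525939941406), 156.0238494873047)
top [218.2 256.4] [201, 239, 35, 36, 988] ((218.30015563964844, 256.466064453125), (34.21159744262695, 35.08409118652344), 153.0417022705078)
top [286.4 279.4] [269, 262, 36, 36, 1022] ((286.3498229980469, 279.3162841796875), (34.98400115966797, 35.585750579833984), 126.15068054199219)
top [260.1 312.5] [252, 304, 18, 16, 174] ((260.3017883300781, 312.41595458984375), (16.955917358398438, 17.058290481567383), 15.684572219848633)
blue [472.4 344.1] [417, 288, 111, 113, 9410] [[415.0, 382.0], [433.0, 287.0], [531.0, 305.0], [513.0, 401.0]] [[434, 290], [417, 381], [512, 400], [527, 307]]
rack [235.1 237.8] [[125.0, 236.0], [142.0, 184.0], [336.0, 248.0], [319.0, 300.0]]
scene [413.8 167.6] [400, 163, 28, 10, 208] ((413.8978271484375, 167.59133911132812), (8.170584678649902, 29.17616081237793), 82.98355102539062)
scene [372.  176.5] [358, 172, 28, 10, 221] ((372.24896240234375, 176.52639770507812), (8.663677215576172, 30.01868438720703), 82.52731323242188)
scene [311.1 185.9] [290, 174, 45, 21, 417] ((311.7415466308594, 183.9187774658203), (19.19243049621582, 41.296714782714844), 97.32415771484375)
```

View pics/topcrop.png

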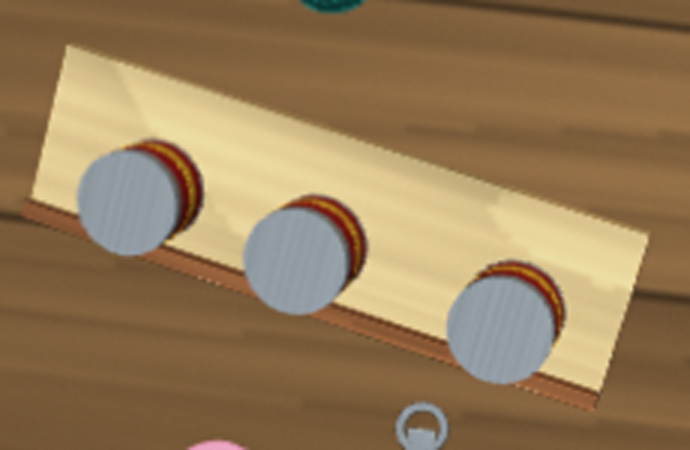

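View pics/scenecrop.png

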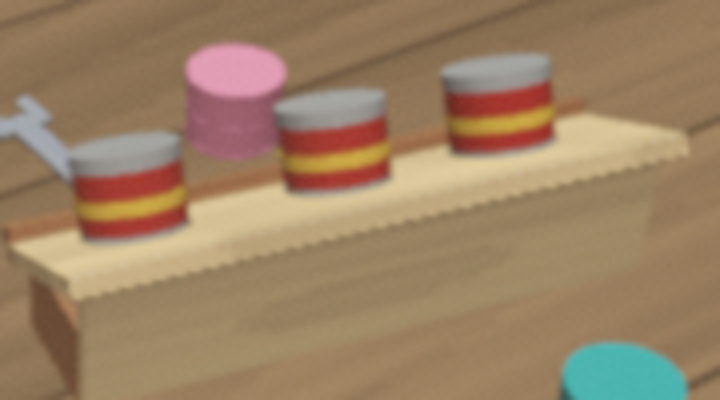

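Run:
```python
from h import *
t=cap("top");s=cap("scene")
C=[]
for n,a,b in (("hiR",(336,248.3),(307.5,222.5)),("hiL",(142.7,185),(461.5,185)),
  ("tinL",(162.1,236.9),(413.8,166.)),("tinM",(218.2,256.4),(372,175.)),("tinR",(286.4,279.4),(321,187.))):
    p,e=tri(t,a,s,b);print(n,p.round(1),round(e,1));C.append(p)
d=C[1]-C[0];print("len",np.linalg.norm(d),"yaw",np.arctan2(-d[0],d[1]))
for uv in [[434,290],[417,381],[512,400],[527,307]]: print("tote rim",onz(t,uv,42).round(1))
for uv in [(319.3,301.7),(131,235)]: print("lo", onz(t,uv,50).round(1))
# spray jar
for n,uv,z in(("spraycap",(516,214),183),("jarcap",(415,197),100),("pink",(192,333),40),("turq",(322,356),40),("turq2",(229,151),40)):print(n,onz(t,uv,z).round(0))
k=t["pixels"][270:420,400:545,::-1];cv2.imwrite("pics/tote.png",cv2.resize(k,None,fx=4,fy=4))
print(sense()["time_s"])
```

```text
hiR [616.8 -52.1  81.5] 0.4
hiL [688.7 301.6  83. ] 0.1
tinL [595.9 243.3 102.9] 0.1
tinM [574.3 142.1 102.7] 0.6
tinR [550.4  23.8 100.7] 0.1
len 360.92207682204645 yaw -0.20057337914369128
tote rim [ 571.7 -232.7   42. ]
tote rim [ 410.9 -217.4   42. ]
tote rim [ 395.2 -387.1   42. ]
tote rim [ 560.5 -403.2   42. ]
lo [526.2 -34.3  50. ]
lo [602.7 316.6  50. ]
spraycap [ 685. -329.  183.]
jarcap [ 719. -176.  100.]
pink [445. 179.  40.]
turq [435. -50.  40.]
turq2 [785. 167.  40.]
0.3
```

View pics/tote.png

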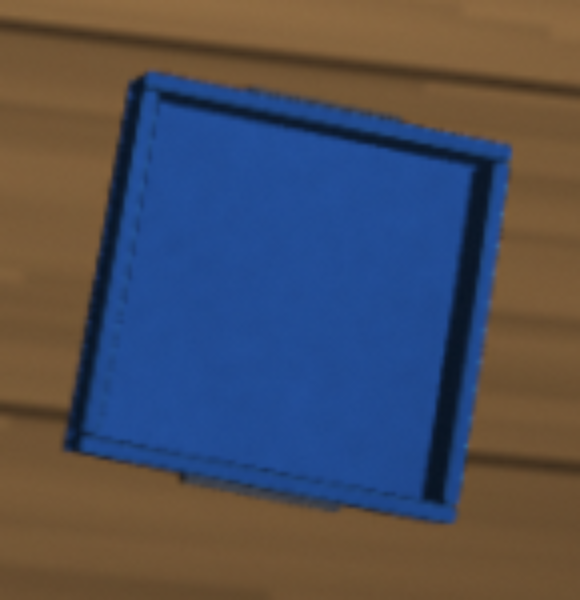

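Run:
```python
from h import *
t=cap("top");s=cap("scene")
h=hsv(s)
yaw=-0.2006;u=np.array([np.cos(yaw),np.sin(yaw),0]);v=np.array([-u[1],u[0],0])
th=np.radians(25);ax=-u*np.sin(th)+np.array([0,0,1])*np.cos(th);sl=u*np.cos(th)+np.array([0,0,1])*np.sin(th)
m=((h[...,0]<35)|(h[...,0]>170))&(h[...,1]>170)&(h[...,2]>110)
sub=np.zeros_like(m);sub[150:230,300:440]=True
bl=[b for b in blobs(m&sub,40)];
for b in bl: print(b[0],b[1])
a=np.linspace(0,2*np.pi,73)
for n,uv in(("L",(162.1,236.9)),("M",(218.2,256.4)),("R",(286.4,279.4))):
  for z in (98,102,106,110):
    c=onz(t,uv,z); ring=30*(np.cos(a)[:,None]*sl+np.sin(a)[:,None]*v)
    P=proj(s,c+ring);Q=proj(s,c-46*ax+ring)
    print(n,z,c.round(1),"lid rows %.1f %.1f cols %.1f %.1f foot rowmax %.1f"%(P[:,1].min(),P[:,1].max(),P[:,0].min(),P[:,0].max(),Q[:,1].max()))
T=[(437.5,288.2),(527.5,307),(513.7,400.5),(419.5,380)]
W=np.array([onz(t,x,42) for x in T]);print(W.round(1),W.mean(0).round(1),[np.linalg.norm(W[i]-W[i-1]).round(1) for i in range(4)])
k=s["pixels"][160:215,300:435,::-1];cv2.imwrite("pics/tz.png",cv2.resize(k,None,fx=5.9,fy=5.9))
k=s["pixels"][215:310,100:225,::-1];cv2.imwrite("pics/ts.png",cv2.resize(k,None,fx=6,fy=6))
```

```text
[414.8 179.3] [403, 172, 25, 15, 263]
[373.7 185.5] [361, 181, 25, 10, 139]
[374.7 192.9] [362, 188, 24, 8, 84]
[322.2 196.9] [310, 192, 25, 10, 138]
[324.  204.7] [311, 200, 25, 8, 86]
L 98 [596.8 244.6  98. ] lid rows 165.1 170.8 cols 400.7 427.9 foot rowmax 191.1
L 102 [596.  243.5 102. ] lid rows 163.6 169.2 cols 400.2 427.6 foot rowmax 189.6
L 106 [595.2 242.3 106. ] lid rows 162.1 167.6 cols 399.8 427.2 foot rowmax 188.1
L 110 [594.4 241.1 110. ] lid rows 160.5 166.1 cols 399.4 426.8 foot rowmax 186.6
M 98 [575.3 143.2  98. ] lid rows 173.8 180.0 cols 359.0 386.5 foot rowmax 200.7
M 102 [574.6 142.4 102. ] lid rows 172.3 178.3 cols 358.6 386.2 foot rowmax 199.2
M 106 [573.9 141.7 106. ] lid rows 170.7 176.7 cols 358.3 385.9 foot rowmax 197.6
M 110 [573.2 140.9 110. ] lid rows 169.1 175.1 cols 357.9 385.6 foot rowmax 196.1
R 98 [550.8  24.   98. ] lid rows 184.8 191.6 cols 307.1 335.1 foot rowmax 212.9
R 102 [550.2  23.7 102. ] lid rows 183.2 189.9 cols 306.8 334.9 foot rowmax 211.3
R 106 [549.6  23.4 106. ] lid rows 181.5 188.2 cols 306.6 334.7 foot rowmax 209.7
R 110 [549.   23.1 110. ] lid rows 179.8 186.5 cols 306.3 334.5 foot rowmax 208.0
[[ 575.6 -238.7   42. ]
 [ 560.6 -404.1   42. ]
 [ 394.6 -390.2   42. ]
 [ 413.  -221.6   42. ]] [ 485.9 -313.6   42. ] [np.float64(163.5), np.float64(166.1), np.float64(166.6), np.float64(169.7)]
```

View pics/tz.png

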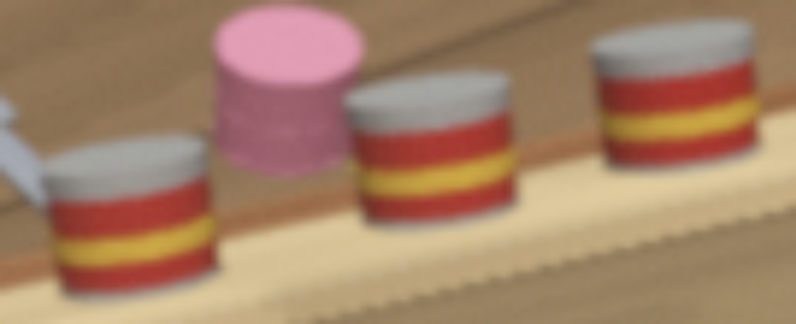

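View pics/ts.png

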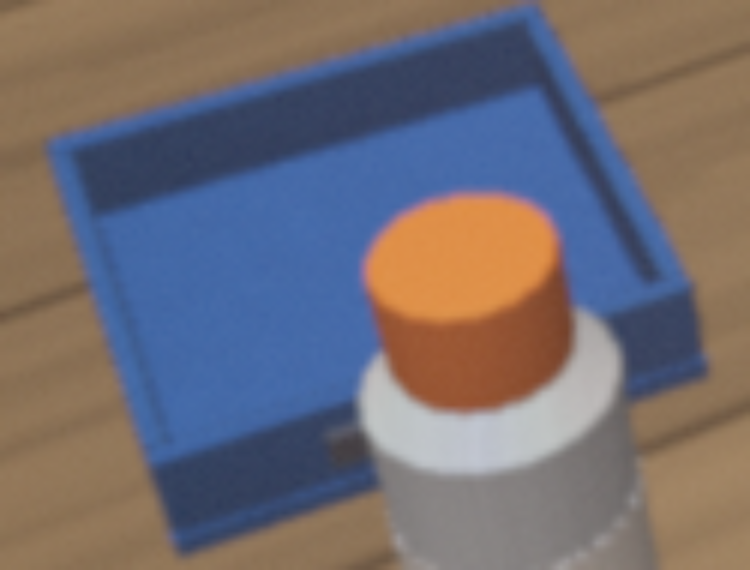

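```bash
cat >> h.py <<'E'
from scipy.linalg import logm,expm
yaw=-0.203;u=np.array([np.cos(yaw),np.sin(yaw),0]);v=np.array([-u[1],u[0],0]);Z=np.array([0,0,1.])
th=np.radians(25);AX=-u*np.sin(th)+Z*np.cos(th)
LID=dict(L=np.array([595.8,243.2,103]),M=np.array([574.4,142.2,103]),R=np.array([550.1,23.6,103.5]))
TOTE=np.array([486,-313.5,8.])
def Tm(R,p): T=np.eye(4);T[:3,:3]=R;T[:3,3]=p;return T
def cur():
    s=sense();q=s["ee_rot"];return Tm(Ro.from_quat([q[1],q[2],q[3],q[0]]).as_matrix(),s["eef_pos"])
def frame(down,jaw):
    jaw=jaw-down*(jaw@down);jaw=jaw/np.linalg.norm(jaw);return np.c_[np.cross(down,jaw),down,jaw]
def plan(Tt,N=None,T0=None):
    T0=cur() if T0 is None else T0
    rel=np.linalg.inv(T0)@Tt
    w=Ro.from_matrix(rel[:3,:3]).magnitude();d=np.linalg.norm(rel[:3,3])
    N=N or int(max(np.ceil(d/33),np.ceil(w/.11),1))
    st=np.real(expm(logm(rel)/N))
    r=np.r_[st[:3,3],Ro.from_matrix(st[:3,:3]).as_rotvec()]
    print("N",N,"dist %.1f ang %.3f"%(d,w),"row t",r[:3].round(2),"w",r[3:].round(4))
def st():
    s=sense();T=cur();print("t %.2f pos"%s["time_s"],s["eef_pos"].round(1),"y",T[:3,1].round(3),"z",T[:3,2].round(3),"F",s["force"].round(2),"M",s["wrist_torque"].round(2),"grip %.3f"%s["grip_width"],"q",s["joints"].round(2))
def grasp(n,sg,back): # TCP back mm from mid towards the lid (+)
    return Tm(frame(-AX,sg*v),LID[n]-23*AX+back*AX)
E
python3 - <<'E'
from h import *
st()
for sg in(1,-1): plan(grasp("L",sg,70))
E
```

```text
t 0.40 pos [139.4 506.1 231.2] y [-0. -0. -1.] z [ 0.266  0.964 -0.   ] F [-0.7  -0.32  0.03] M [-0.    0.07 -0.  ] grip 0.998 q [ 1.08  0.31  1.5  -0.    1.33 -0.22]
N 16 dist 515.0 ang 0.441 row t [28.87 11.47 -9.32] w [ 0.0009 -0.004  -0.0273]
N 28 dist 515.0 ang 3.077 row t [10.78  4.33 24.58] w [0.0238 0.1073 0.0008]
```

```bash
python3 -m handwheel '[{"grip":85,"tx":28.9,"ty":11.5,"tz":-9.3,"wz":-0.0273,"wy":-0.004},{"grip":85,"tx":28.9,"ty":11.5,"tz":-9.3,"wz":-0.0273,"wy":-0.004},{"grip":85,"tx":28.9,"ty":11.5,"tz":-9.3,"wz":-0.0273,"wy":-0.004},{"grip":85,"tx":28.9,"ty":11.5,"tz":-9.3,"wz":-0.0273,"wy":-0.004},{"grip":85,"tx":28.9,"ty":11.5,"tz":-9.3,"wz":-0.0273,"wy":-0.004},{"grip":85,"tx":28.9,"ty":11.5,"tz":-9.3,"wz":-0.0273,"wy":-0.004},{"grip":85,"tx":28.9,"ty":11.5,"tz":-9.3,"wz":-0.0273,"wy":-0.004},{"grip":85,"tx":28.9,"ty":11.5,"tz":-9.3,"wz":-0.0273,"wy":-0.004},{"grip":85,"tx":28.9,"ty":11.5,"tz":-9.3,"wz":-0.0273,"wy":-0.004},{"grip":85,"tx":28.9,"ty":11.5,"tz":-9.3,"wz":-0.0273,"wy":-0.004}]' 60
python3 -c "
from h import *
st(); plan(grasp('L',1,70)); "
```

```text
t 0.40 pos [139.4 506.1 231.2] y [-0. -0. -1.] z [ 0.266  0.964 -0.   ] F [-0.7  -0.32  0.03] M [-0.    0.07 -0.  ] grip 0.998 q [ 1.08  0.31  1.5  -0.    1.33 -0.22]
N 16 dist 515.0 ang 0.441 row t [28.87 11.47 -9.32] w [ 0.0009 -0.004  -0.0273]invalid input
```

```bash
python3 -m handwheel '[{"grip":85,"tx":28.9,"ty":11.5,"tz":-9.3,"wx":0,"wy":-0.004,"wz":-0.0273},{"grip":85,"tx":28.9,"ty":11.5,"tz":-9.3,"wx":0,"wy":-0.004,"wz":-0.0273},{"grip":85,"tx":28.9,"ty":11.5,"tz":-9.3,"wx":0,"wy":-0.004,"wz":-0.0273},{"grip":85,"tx":28.9,"ty":11.5,"tz":-9.3,"wx":0,"wy":-0.004,"wz":-0.0273},{"grip":85,"tx":28.9,"ty":11.5,"tz":-9.3,"wx":0,"wy":-0.004,"wz":-0.0273},{"grip":85,"tx":28.9,"ty":11.5,"tz":-9.3,"wx":0,"wy":-0.004,"wz":-0.0273},{"grip":85,"tx":28.9,"ty":11.5,"tz":-9.3,"wx":0,"wy":-0.004,"wz":-0.0273},{"grip":85,"tx":28.9,"ty":11.5,"tz":-9.3,"wx":0,"wy":-0.004,"wz":-0.0273},{"grip":85,"tx":28.9,"ty":11.5,"tz":-9.3,"wx":0,"wy":-0.004,"wz":-0.0273},{"grip":85,"tx":28.9,"ty":11.5,"tz":-9.3,"wx":0,"wy":-0.004,"wz":-0.0273}]' 60
python3 -c "
from h import *
st(); plan(grasp('L',1,70)); "
```

```text
time_s: 1.23
eef_pos: [408.1, 340.6, 152.7]
ee_rot: [-0.683, 0.709, 0.016, 0.176]
force: [-0.3, 0.7, -0.6]
grip_width: 0.999
t 1.23 pos [408.1 340.6 152.7] y [ 0.262 -0.067 -0.963] z [ 0.227  0.974 -0.006] F [-0.33  0.71 -0.59] M [0.06 0.19 0.07] grip 0.999 q [ 0.57  0.34  1.71 -0.25  0.92 -0.64]
N 6 dist 192.6 ang 0.164 row t [28.6  11.45 -9.11] w [ 0.0024 -0.0037 -0.027 ]
```

```bash
python3 -m handwheel '[{"grip":85,"tx":28.6,"ty":11.4,"tz":-9.1,"wx":0.002,"wy":-0.004,"wz":-0.027},{"grip":85,"tx":28.6,"ty":11.4,"tz":-9.1,"wx":0.002,"wy":-0.004,"wz":-0.027},{"grip":85,"tx":28.6,"ty":11.4,"tz":-9.1,"wx":0.002,"wy":-0.004,"wz":-0.027},{"grip":85,"tx":28.6,"ty":11.4,"tz":-9.1,"wx":0.002,"wy":-0.004,"wz":-0.027},{"grip":85,"tx":28.6,"ty":11.4,"tz":-9.1,"wx":0.002,"wy":-0.004,"wz":-0.027},{"grip":85,"tx":28.6,"ty":11.4,"tz":-9.1,"wx":0.002,"wy":-0.004,"wz":-0.027},{"grip":85,"tx":0,"ty":0,"tz":0,"wx":0,"wy":0,"wz":0}]'
python3 - <<'E'
from h import *
st(); plan(grasp('L',1,70),1); plan(grasp('L',1,-15))
c=cap("top");cv2.imwrite("pics/t1.png",c["pixels"][100:340,80:400,::-1].repeat(2,0).repeat(2,1))
E
```

```text
time_s: 1.82
eef_pos: [578.5, 245.5, 145.9]
ee_rot: [-0.67, 0.703, 0.082, 0.223]
force: [0.6, -0.3, -0.3]
grip_width: 0.996
t 1.82 pos [578.5 245.5 145.9] y [ 0.414 -0.089 -0.906] z [ 0.204  0.979 -0.003] F [ 0.63 -0.29 -0.26] M [ 0.04  0.19 -0.01] grip 0.996 q [ 0.3   0.46  1.59 -0.32  0.73 -0.87]
N 1 dist 2.7 ang 0.004 row t [-2.3  -0.79  1.27] w [ 0.0036 -0.0015  0.0008]
N 3 dist 84.3 ang 0.004 row t [-0.78 28.07  0.49] w [ 0.0012 -0.0005  0.0003]
```

View pics/t1.png

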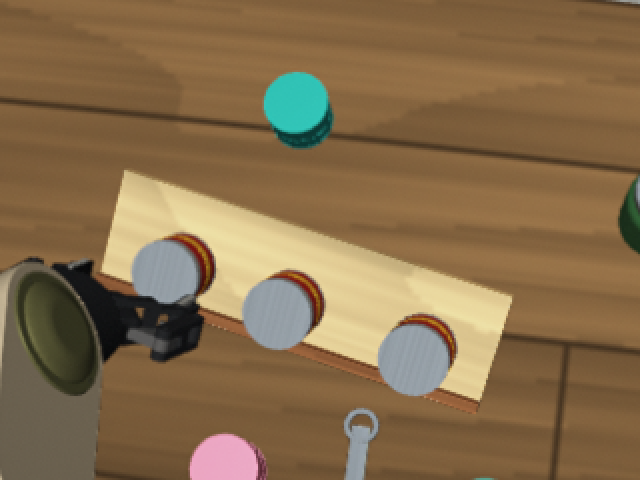

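```bash
python3 -m handwheel '[{"grip":85,"tx":-0.8,"ty":22,"tz":0.5,"wx":0.002,"wy":-0.001,"wz":0},{"grip":85,"tx":-0.8,"ty":22,"tz":0.5,"wx":0.002,"wy":0,"wz":0.001},{"grip":85,"tx":-0.7,"ty":20,"tz":0.4,"wx":0,"wy":0,"wz":0},{"grip":85,"tx":0,"ty":12,"tz":0,"wx":0,"wy":0,"wz":0},{"grip":85,"tx":0,"ty":8,"tz":0,"wx":0,"wy":0,"wz":0},{"grip":85,"tx":0,"ty":0,"tz":0,"wx":0,"wy":0,"wz":0}]'
python3 - <<'E'
from h import *
st(); plan(grasp('L',1,-15),1)
for n in("top","scene"):
    c=cap(n);x,y=(80,150) if n=="top" else (300,100)
    cv2.imwrite(f"pics/{n}2.png",cv2.resize(c["pixels"][y:y+130,x:x+180,::-1],None,fx=4,fy=4))
E
```

```text
time_s: 2.37
eef_pos: [607.6, 243.0, 67.6]
ee_rot: [-0.672, 0.702, 0.082, 0.22]
force: [-0.2, 0.2, 0.1]
grip_width: 0.997
t 2.37 pos [607.6 243.   67.6] y [ 0.41  -0.083 -0.908] z [ 0.199  0.98  -0.   ] F [-0.24  0.21  0.1 ] M [ 0.03  0.2  -0.02] grip 0.997 q [ 0.28  0.61  1.57 -0.35  0.6  -0.84]
N 1 dist 5.1 ang 0.005 row t [ 4.5   1.   -2.23] w [-0.0011  0.0028 -0.0043]
```

View pics/top2.png

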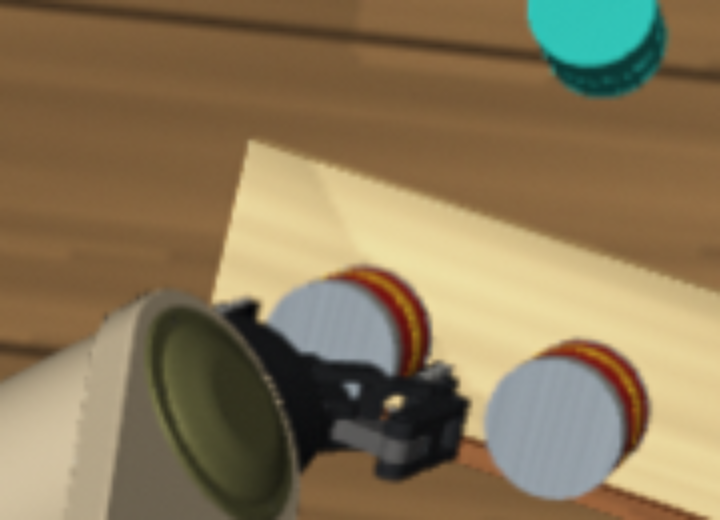

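View pics/scene2.png

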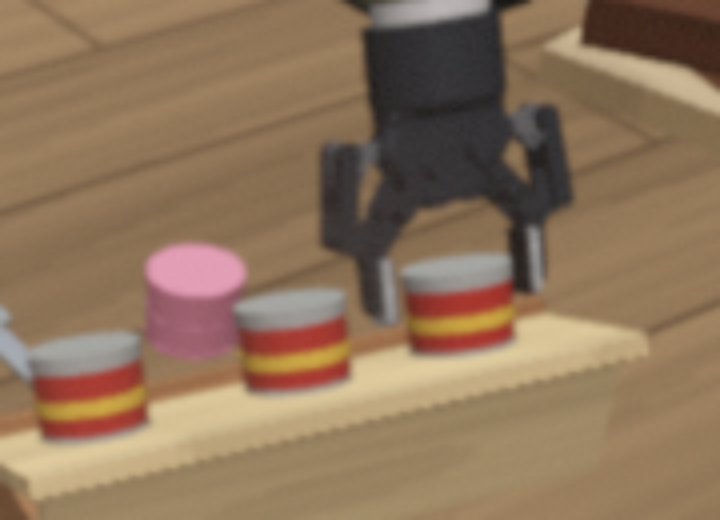

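```bash
python3 -m handwheel '[{"grip":85,"tx":4.5,"ty":4,"tz":-2.2,"wx":-0.001,"wy":0.003,"wz":-0.004},{"grip":85,"tx":0,"ty":0,"tz":0,"wx":0,"wy":0,"wz":0},{"grip":50,"tx":0,"ty":0,"tz":0,"wx":0,"wy":0,"wz":0},{"grip":50,"tx":0,"ty":0,"tz":0,"wx":0,"wy":0,"wz":0},{"grip":50,"tx":0,"ty":0,"tz":0,"wx":0,"wy":0,"wz":0},{"grip":50,"tx":0,"ty":0,"tz":0,"wx":0,"wy":0,"wz":0},{"grip":50,"tx":0,"ty":0,"tz":0,"wx":0,"wy":0,"wz":0}]' 60
python3 - <<'E'
from h import *
st(); plan(grasp('L',1,-15),1)
E
```

```text
time_s: 3.05
eef_pos: [613.2, 239.8, 67.8]
ee_rot: [-0.671, 0.702, 0.083, 0.223]
force: [-4.1, -0.4, 5.6]
grip_width: 0.688
t 3.05 pos [613.2 239.8  67.8] y [ 0.416 -0.085 -0.905] z [0.202 0.979 0.001] F [-4.1  -0.4   5.56] M [-0.21  0.41 -0.15] grip 0.688 q [ 0.27  0.62  1.56 -0.35  0.59 -0.84]
N 1 dist 1.8 ang 0.002 row t [-1.18 -1.35 -0.2 ] w [-0.001  -0.0006  0.0021]
```

```bash
python3 -m handwheel '[{"grip":50,"tx":0,"ty":-4,"tz":0,"wx":0,"wy":0,"wz":0},{"grip":50,"tx":0,"ty":-8,"tz":0,"wx":0,"wy":0,"wz":0},{"grip":50,"tx":0,"ty":-6,"tz":0,"wx":0,"wy":0,"wz":0},{"grip":50,"tx":0,"ty":0,"tz":0,"wx":0,"wy":0,"wz":0},{"grip":50,"tx":0,"ty":0,"tz":0,"wx":0,"wy":0,"wz":0},{"grip":50,"tx":0,"ty":0,"tz":0,"wx":0,"wy":0,"wz":0},{"grip":50,"tx":0,"ty":0,"tz":0,"wx":0,"wy":0,"wz":0}]'
python3 - <<'E'
from h import *
st()
for i in range(3):
    c=cap("scene");print(sense()["force"])
x,y=300,100
cv2.imwrite("pics/s3.png",cv2.resize(c["pixels"][y:y+130,x:x+180,::-1],None,fx=4,fy=4))
E
```

```text
time_s: 3.63
eef_pos: [605.5, 241.1, 83.0]
ee_rot: [-0.671, 0.702, 0.083, 0.223]
force: [0.1, -0.6, -3.0]
grip_width: 0.688
t 3.63 pos [605.5 241.1  83. ] y [ 0.415 -0.085 -0.906] z [0.202 0.979 0.001] F [ 0.1  -0.62 -2.98] M [ 0.07  0.29 -0.  ] grip 0.688 q [ 0.28  0.59  1.57 -0.34  0.62 -0.85]
[-0.44391348  0.70322943 -2.12482595]
[ 0.44610249  0.00716361 -1.54517614]
[ 0.45656805 -0.05868211 -0.93654997]
```

View pics/s3.png

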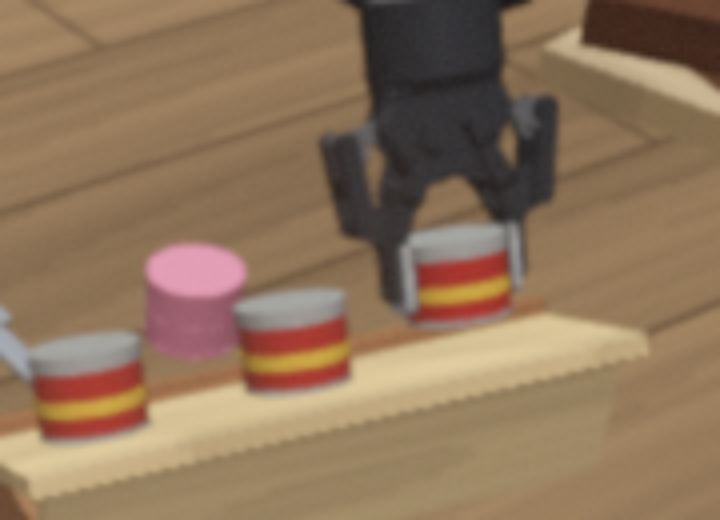

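```bash
python3 - <<'E'
from h import *
a=[]
for i in range(6):
    cap("scene");a.append(sense()["force"])
print(np.mean(a,0),np.std(a,0))
E
python3 -m handwheel '[{"grip":50,"tx":0,"ty":6,"tz":0,"wx":0,"wy":0,"wz":0},{"grip":50,"tx":0,"ty":7,"tz":0,"wx":0,"wy":0,"wz":0},{"grip":50,"tx":0,"ty":4.5,"tz":0,"wx":0,"wy":0,"wz":0},{"grip":50,"tx":0,"ty":0,"tz":0,"wx":0,"wy":0,"wz":0},{"grip":50,"tx":0,"ty":0,"tz":0,"wx":0,"wy":0,"wz":0}]'
python3 -c "
from h import *
st()"
```

```text
[-0.29100067  0.15321554 -2.00213953] [0.50371386 0.31715236 0.41854536]
time_s: 4.5
eef_pos: [612.6, 239.7, 67.6]
ee_rot: [-0.671, 0.702, 0.082, 0.223]
force: [-8.9, -0.9, 7.3]
grip_width: 0.685
t 4.50 pos [612.6 239.7  67.6] y [ 0.415 -0.085 -0.906] z [0.202 0.979 0.   ] F [-8.86 -0.92  7.26] M [-0.09  0.88 -0.17] grip 0.685 q [ 0.27  0.62  1.56 -0.35  0.6  -0.84]
```

```bash
python3 -m handwheel '[{"grip":85,"tx":0,"ty":0,"tz":0,"wx":0,"wy":0,"wz":0},{"grip":85,"tx":0,"ty":0,"tz":0,"wx":0,"wy":0,"wz":0},{"grip":85,"tx":0,"ty":0,"tz":0,"wx":0,"wy":0,"wz":0},{"grip":85,"tx":0,"ty":0,"tz":0,"wx":0,"wy":0,"wz":0},{"grip":85,"tx":0,"ty":-15,"tz":0,"wx":0,"wy":0,"wz":0},{"grip":85,"tx":0,"ty":-25,"tz":0,"wx":0,"wy":0,"wz":0},{"grip":85,"tx":0,"ty":-25,"tz":0,"wx":0,"wy":0,"wz":0},{"grip":85,"tx":0,"ty":0,"tz":0,"wx":0,"wy":0,"wz":0}]'
python3 - <<'E'
from h import *
st(); plan(grasp('M',1,47),4)
c=cap("scene")
x,y=300,100
cv2.imwrite("pics/s4.png",cv2.resize(c["pixels"][y:y+130,x:x+180,::-1],None,fx=4,fy=4))
E
```

```text
time_s: 5.17
eef_pos: [586.6, 246.3, 131.0]
ee_rot: [-0.672, 0.7, 0.085, 0.225]
force: [0.2, -0.0, -0.1]
grip_width: 1.001
t 5.17 pos [586.6 246.3 131. ] y [ 0.421 -0.082 -0.903] z [0.201 0.98  0.004] F [ 0.24 -0.02 -0.06] M [ 0.    0.17 -0.04] grip 1.001 q [ 0.3   0.49  1.58 -0.32  0.69 -0.86]
N 4 dist 104.6 ang 0.008 row t [ -0.89   1.22 -26.11] w [-0.001  -0.0003  0.0018]
```

View pics/s4.png

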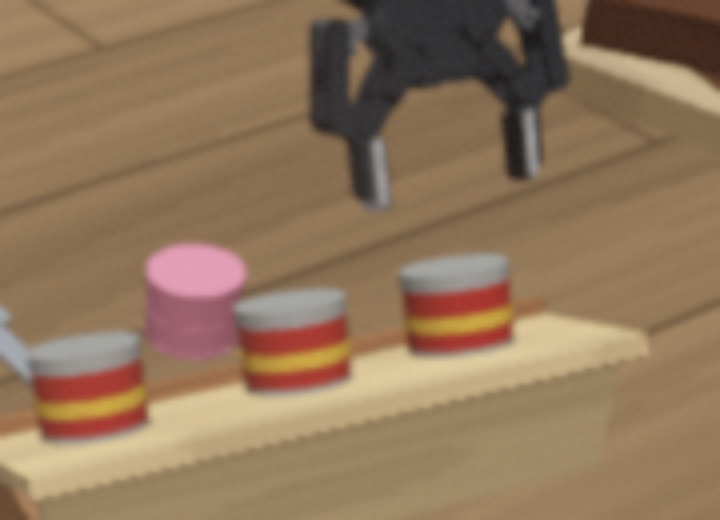

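```bash
python3 -m handwheel '[{"grip":85,"tx":-0.9,"ty":1,"tz":-26,"wx":-0.001,"wy":0,"wz":0.002},{"grip":85,"tx":-0.9,"ty":1,"tz":-26,"wx":-0.001,"wy":0,"wz":0.002},{"grip":85,"tx":-0.9,"ty":1,"tz":-26,"wx":-0.001,"wy":0,"wz":0.002},{"grip":85,"tx":-0.9,"ty":1,"tz":-26,"wx":-0.001,"wy":0,"wz":0.002},{"grip":85,"tx":0,"ty":0,"tz":0,"wx":0,"wy":0,"wz":0},{"grip":85,"tx":0,"ty":0,"tz":0,"wx":0,"wy":0,"wz":0}]'
python3 - <<'E'
from h import *
st(); plan(grasp('M',1,-17),4)
E
```

```text
time_s: 5.72
eef_pos: [563.4, 142.6, 120.6]
ee_rot: [-0.671, 0.704, 0.078, 0.221]
force: [0.9, 0.5, 0.7]
grip_width: 0.997
t 5.72 pos [563.4 142.6 120.6] y [ 0.406 -0.088 -0.909] z [ 0.206  0.979 -0.003] F [0.91 0.5  0.68] M [-0.01  0.17  0.01] grip 0.997 q [ 0.1   0.39  1.77 -0.24  0.58 -1.09]
N 4 dist 60.6 ang 0.009 row t [ 0.68 15.13  0.49] w [ 0.0011 -0.0006 -0.0019]
```

```bash
python3 -m handwheel '[{"grip":85,"tx":0.7,"ty":20,"tz":0.5,"wx":0.001,"wy":-0.001,"wz":-0.002},{"grip":85,"tx":0.7,"ty":20,"tz":0.5,"wx":0.001,"wy":-0.001,"wz":-0.002},{"grip":85,"tx":0.7,"ty":12,"tz":0.5,"wx":0.001,"wy":0,"wz":-0.002},{"grip":85,"tx":0.7,"ty":8,"tz":0.5,"wx":0.001,"wy":0,"wz":-0.002},{"grip":85,"tx":0,"ty":0,"tz":0,"wx":0,"wy":0,"wz":0},{"grip":85,"tx":0,"ty":0,"tz":0,"wx":0,"wy":0,"wz":0}]'
python3 - <<'E'
from h import *
st(); plan(grasp('M',1,-18),1)
E
```

```text
time_s: 6.22
eef_pos: [590.9, 140.5, 67.8]
ee_rot: [-0.671, 0.702, 0.083, 0.222]
force: [0.1, -0.1, 0.5]
grip_width: 0.996
t 6.22 pos [590.9 140.5  67.8] y [ 0.415 -0.084 -0.906] z [0.199 0.98  0.   ] F [ 0.1  -0.1   0.54] M [ 0.04  0.18 -0.05] grip 0.996 q [ 0.09  0.52  1.75 -0.27  0.47 -1.06]
N 1 dist 2.7 ang 0.002 row t [-0.09  2.13 -1.66] w [-0.0011  0.0019  0.0011]
```

```bash
python3 -m handwheel '[{"grip":85,"tx":-0.5,"ty":1.5,"tz":-1.7,"wx":0,"wy":0,"wz":0},{"grip":50,"tx":0,"ty":0,"tz":0,"wx":0,"wy":0,"wz":0},{"grip":50,"tx":0,"ty":0,"tz":0,"wx":0,"wy":0,"wz":0},{"grip":50,"tx":0,"ty":0,"tz":0,"wx":0,"wy":0,"wz":0},{"grip":50,"tx":0,"ty":0,"tz":0,"wx":0,"wy":0,"wz":0},{"grip":50,"tx":0,"ty":0,"tz":0,"wx":0,"wy":0,"wz":0},{"grip":50,"tx":0,"ty":-4,"tz":0,"wx":0,"wy":0,"wz":0},{"grip":50,"tx":0,"ty":-8,"tz":0,"wx":0,"wy":0,"wz":0},{"grip":50,"tx":0,"ty":-6,"tz":0,"wx":0,"wy":0,"wz":0},{"grip":50,"tx":0,"ty":0,"tz":0,"wx":0,"wy":0,"wz":0}]' 60
python3 - <<'E'
from h import *
a=[]
cap("scene")
for i in range(8):
    c=cap("scene");a.append(sense()["force"])
st();print(np.mean(a,0),np.std(a,0))
x,y=300,100
cv2.imwrite("pics/s5.png",cv2.resize(c["pixels"][y:y+130,x:x+180,::-1],None,fx=4,fy=4))
E
```

```text
time_s: 7.05
eef_pos: [582.3, 139.9, 82.9]
ee_rot: [-0.671, 0.702, 0.083, 0.222]
force: [1.1, -0.6, -7.6]
grip_width: 0.687
t 7.50 pos [583.1 139.8  82.4] y [ 0.415 -0.085 -0.906] z [0.2  0.98 0.  ] F [ 1.    0.88 -6.9 ] M [ 0.11  0.62 -0.02] grip 0.689 q [ 0.09  0.48  1.76 -0.26  0.5  -1.07]
[-0.22904816  0.12761604 -7.09838424] [0.80544071 0.47313226 0.32057908]
```

View pics/s5.png

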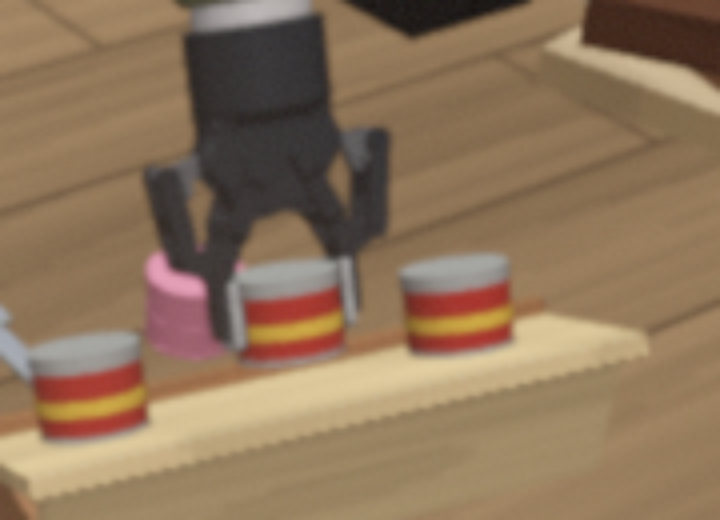

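Run:
```python
from h import *
T=cur();T1=T.copy();T1[:3,3]=[575,125,185];plan(T1)
J=np.array([0.1,.995,0])
plan(Tm(frame(-Z,J),[486,-313,130]),None,T1)
```

```text
N 4 dist 103.9 ang 0.000 row t [  9.72 -23.76  -4.02] w [-0.  0.  0.]
N 14 dist 450.3 ang 0.449 row t [ -2.39   3.62 -31.88] w [ 0.0016 -0.0071  0.0312]
```

```bash
python3 -m handwheel '[{"grip":50,"tx":4,"ty":-12,"tz":-2,"wx":0,"wy":0,"wz":0},{"grip":50,"tx":9.7,"ty":-24,"tz":-4,"wx":0,"wy":0,"wz":0},{"grip":50,"tx":9.7,"ty":-24,"tz":-4,"wx":0,"wy":0,"wz":0},{"grip":50,"tx":9.7,"ty":-24,"tz":-4,"wx":0,"wy":0,"wz":0},{"grip":50,"tx":5.5,"ty":-11,"tz":-12,"wx":0,"wy":0,"wz":0},{"grip":50,"tx":-2.4,"ty":3.6,"tz":-24,"wx":0.002,"wy":-0.007,"wz":0.031},{"grip":50,"tx":-2.4,"ty":3.6,"tz":-30,"wx":0.002,"wy":-0.007,"wz":0.031},{"grip":50,"tx":-2.4,"ty":3.6,"tz":-30,"wx":0.002,"wy":-0.007,"wz":0.031},{"grip":50,"tx":-2.4,"ty":3.6,"tz":-30,"wx":0.002,"wy":-0.007,"wz":0.031},{"grip":50,"tx":-2.4,"ty":3.6,"tz":-30,"wx":0.002,"wy":-0.007,"wz":0.031}]'
python3 - <<'E'
from h import *
J=np.array([0.1,.995,0])
st();plan(Tm(frame(-Z,J),[486,-313,130]),10)
E
```

```text
time_s: 8.33
eef_pos: [541.1, -26.6, 164.1]
ee_rot: [-0.689, 0.707, 0.042, 0.156]
force: [1.2, 0.3, -7.4]
grip_width: 0.687
t 8.33 pos [541.1 -26.6 164.1] y [ 0.274 -0.048 -0.961] z [ 0.164  0.987 -0.003] F [ 1.16  0.3  -7.37] M [ 0.05  0.39 -0.02] grip 0.687 q [-0.28  0.28  1.76  0.04  0.82 -1.71]
N 10 dist 293.6 ang 0.289 row t [ -2.12   3.22 -29.11] w [ 0.0012 -0.0063  0.0281]
```

```bash
python3 -m handwheel '[{"grip":50,"tx":-2.1,"ty":3.2,"tz":-29,"wx":0.001,"wy":-0.006,"wz":0.028},{"grip":50,"tx":-2.1,"ty":3.2,"tz":-29,"wx":0.001,"wy":-0.006,"wz":0.028},{"grip":50,"tx":-2.1,"ty":3.2,"tz":-29,"wx":0.001,"wy":-0.006,"wz":0.028},{"grip":50,"tx":-2.1,"ty":3.2,"tz":-29,"wx":0.001,"wy":-0.006,"wz":0.028},{"grip":50,"tx":-2.1,"ty":3.2,"tz":-29,"wx":0.001,"wy":-0.006,"wz":0.028},{"grip":50,"tx":-2.1,"ty":3.2,"tz":-29,"wx":0.001,"wy":-0.006,"wz":0.028},{"grip":50,"tx":-2.1,"ty":3.2,"tz":-29,"wx":0.001,"wy":-0.006,"wz":0.028},{"grip":50,"tx":-2.1,"ty":3.2,"tz":-29,"wx":0.001,"wy":-0.006,"wz":0.028},{"grip":50,"tx":-2.1,"ty":3.2,"tz":-29,"wx":0.001,"wy":-0.006,"wz":0.028},{"grip":50,"tx":-2.1,"ty":3.2,"tz":-29,"wx":0.001,"wy":-0.006,"wz":0.028}]'
python3 -m handwheel '[{"grip":50,"tx":0,"ty":0,"tz":0,"wx":0,"wy":0,"wz":0},{"grip":50,"tx":0,"ty":0,"tz":0,"wx":0,"wy":0,"wz":0}]'
python3 - <<'E'
from h import *
J=np.array([0.1,.995,0])
st();plan(Tm(frame(-Z,J),[486,-313,130]),1)
for n in("top","scene"):
    c=cap(n);x,y=(380,240) if n=="top" else (70,120)
    cv2.imwrite(f"pics/{n}6.png",cv2.resize(c["pixels"][y:y+180,x:x+220,::-1],None,fx=3,fy=3))
E
```

```text
time_s: 9.17
eef_pos: [485.9, -312.2, 130.3]
ee_rot: [-0.705, 0.707, -0.036, 0.037]
force: [1.0, 0.4, -6.9]
grip_width: 0.685
time_s: 9.33
eef_pos: [486.0, -311.9, 129.8]
ee_rot: [-0.705, 0.707, -0.037, 0.039]
force: [0.1, 1.3, -6.7]
grip_width: 0.688
t 9.33 pos [ 486.  -311.9  129.8] y [ 0.002 -0.002 -1.   ] z [ 0.106  0.994 -0.002] F [ 0.11  1.26 -6.73] M [-0.02 -0.02  0.  ] grip 0.688 q [-0.77  0.52  1.47  0.    1.15 -2.24]
N 1 dist 1.1 ang 0.007 row t [ 0.13 -0.17 -1.05] w [ 0.0016 -0.0064  0.0026]
```

View pics/top6.png

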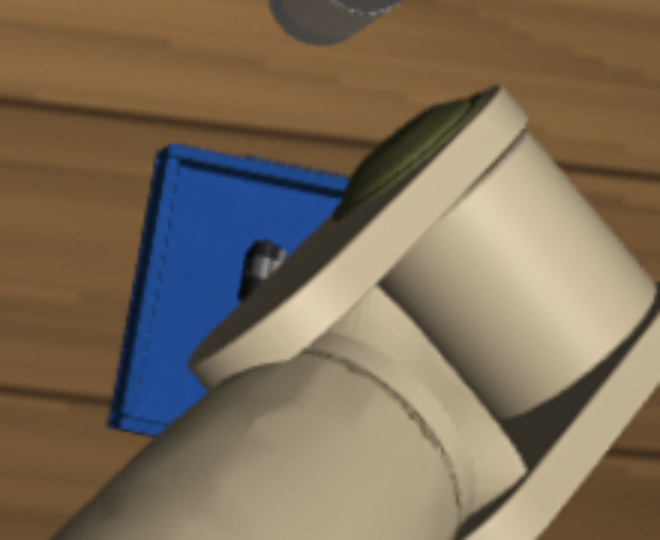

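View pics/scene6.png

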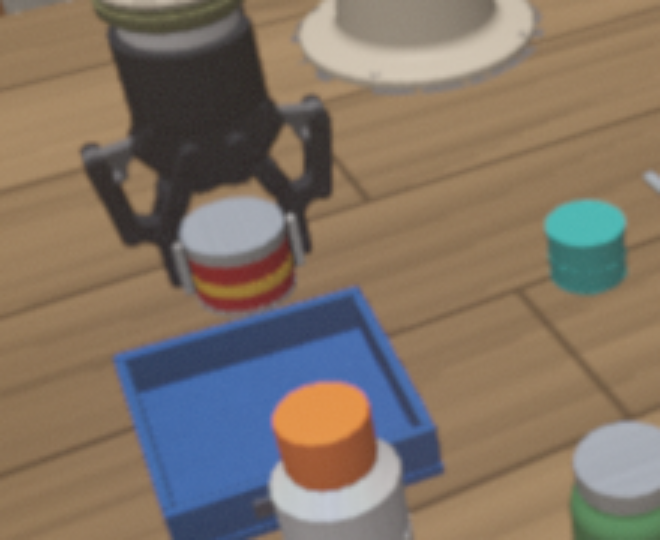

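```bash
python3 -m handwheel '[{"grip":50,"tx":0,"ty":15,"tz":-0.5,"wx":0.001,"wy":-0.003,"wz":0.002},{"grip":50,"tx":0,"ty":27,"tz":-0.5,"wx":0,"wy":-0.003,"wz":0},{"grip":50,"tx":0,"ty":27,"tz":0,"wx":0,"wy":0,"wz":0},{"grip":50,"tx":0,"ty":22,"tz":0,"wx":0,"wy":0,"wz":0},{"grip":50,"tx":0,"ty":12,"tz":0,"wx":0,"wy":0,"wz":0},{"grip":50,"tx":0,"ty":4,"tz":0,"wx":0,"wy":0,"wz":0},{"grip":50,"tx":0,"ty":2,"tz":0,"wx":0,"wy":0,"wz":0},{"grip":50,"tx":0,"ty":0,"tz":0,"wx":0,"wy":0,"wz":0}]'
python3 - <<'E'
from h import *
st()
c=cap("scene");x,y=(70,120)
cv2.imwrite(f"pics/s7.png",cv2.resize(c["pixels"][y:y+180,x:x+220,::-1],None,fx=3,fy=3))
E
```

```text
time_s: 10.1
eef_pos: [486.8, -311.8, 22.4]
ee_rot: [-0.706, 0.707, -0.034, 0.035]
force: [-0.2, -0.1, -6.9]
grip_width: 0.687
t 10.10 pos [ 486.8 -311.8   22.4] y [ 0.002 -0.002 -1.   ] z [ 0.098  0.995 -0.002] F [-0.21 -0.08 -6.86] M [-0.01  0.04 -0.01] grip 0.687 q [-0.77  0.66  1.55  0.    0.93 -2.24]
```

View pics/s7.png

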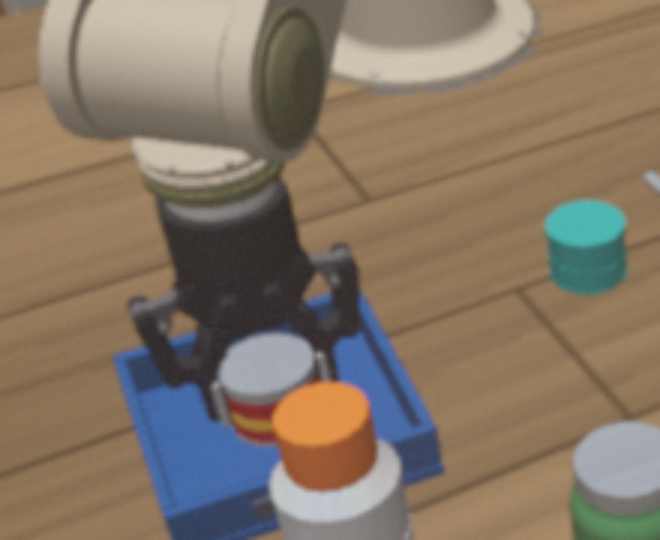

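```bash
python3 -m handwheel '[{"grip":50,"tx":0,"ty":4,"tz":0,"wx":0,"wy":0,"wz":0},{"grip":50,"tx":0,"ty":2,"tz":0,"wx":0,"wy":0,"wz":0},{"grip":50,"tx":0,"ty":0,"tz":0,"wx":0,"wy":0,"wz":0}]'
python3 -m handwheel '[{"grip":50,"tx":0,"ty":1.5,"tz":0,"wx":0,"wy":0,"wz":0},{"grip":50,"tx":0,"ty":0,"tz":0,"wx":0,"wy":0,"wz":0}]'
python3 -m handwheel '[{"grip":50,"tx":0,"ty":1.5,"tz":0,"wx":0,"wy":0,"wz":0},{"grip":50,"tx":0,"ty":0,"tz":0,"wx":0,"wy":0,"wz":0}]'
```

```text
time_s: 10.4
eef_pos: [486.2, -311.6, 15.4]
ee_rot: [-0.706, 0.706, -0.035, 0.035]
force: [0.1, -0.5, -7.3]
grip_width: 0.689
time_s: 10.57
eef_pos: [486.2, -311.6, 13.9]
ee_rot: [-0.706, 0.706, -0.035, 0.035]
force: [-0.4, 1.1, -6.3]
grip_width: 0.69
time_s: 10.73
eef_pos: [486.2, -311.6, 12.3]
ee_rot: [-0.706, 0.706, -0.035, 0.035]
force: [-0.7, -0.4, -8.3]
grip_width: 0.686
```

```bash
python3 -m handwheel '[{"grip":50,"tx":0,"ty":1,"tz":0,"wx":0,"wy":0,"wz":0},{"grip":50,"tx":0,"ty":0,"tz":0,"wx":0,"wy":0,"wz":0}]'
python3 -c "
from h import *
f=sense()['force'][2]
print(f)"
python3 -m handwheel '[{"grip":50,"tx":0,"ty":0.8,"tz":0,"wx":0,"wy":0,"wz":0},{"grip":50,"tx":0,"ty":0,"tz":0,"wx":0,"wy":0,"wz":0}]'
```

```text
time_s: 10.9
eef_pos: [486.3, -311.7, 12.2]
ee_rot: [-0.706, 0.706, -0.035, 0.035]
force: [-3.2, 2.0, 3.2]
grip_width: 0.689
3.1832338035282466
time_s: 11.07
eef_pos: [486.4, -311.8, 12.2]
ee_rot: [-0.706, 0.707, -0.034, 0.035]
force: [-5.3, 4.2, 9.6]
grip_width: 0.688
```

```bash
python3 -m handwheel '[{"grip":85,"tx":0,"ty":0,"tz":0,"wx":0,"wy":0,"wz":0},{"grip":85,"tx":0,"ty":0,"tz":0,"wx":0,"wy":0,"wz":0},{"grip":85,"tx":0,"ty":0,"tz":0,"wx":0,"wy":0,"wz":0},{"grip":85,"tx":0,"ty":0,"tz":0,"wx":0,"wy":0,"wz":0},{"grip":85,"tx":0,"ty":-10,"tz":0,"wx":0,"wy":0,"wz":0},{"grip":85,"tx":0,"ty":-25,"tz":0,"wx":0,"wy":0,"wz":0},{"grip":85,"tx":0,"ty":-30,"tz":0,"wx":0,"wy":0,"wz":0},{"grip":85,"tx":0,"ty":-30,"tz":0,"wx":0,"wy":0,"wz":0},{"grip":85,"tx":0,"ty":-30,"tz":0,"wx":0,"wy":0,"wz":0},{"grip":85,"tx":0,"ty":-20,"tz":0,"wx":0,"wy":0,"wz":0}]'
python3 - <<'E'
from h import *
st()
c=cap("scene");x,y=(70,120)
cv2.imwrite(f"pics/s8.png",cv2.resize(c["pixels"][y:y+180,x:x+220,::-1],None,fx=3,fy=3))
T1=grasp('R',1,60);plan(T1)
E
```

```text
time_s: 11.9
eef_pos: [486.7, -312.0, 159.6]
ee_rot: [-0.705, 0.707, -0.033, 0.036]
force: [0.1, 0.2, 0.5]
grip_width: 0.993
t 11.90 pos [ 486.7 -312.   159.6] y [ 0.004 -0.003 -1.   ] z [ 0.098  0.995 -0.003] F [0.12 0.23 0.49] M [-0.02  0.03 -0.05] grip 0.993 q [-0.77  0.49  1.44  0.    1.21 -2.25]
N 11 dist 343.8 ang 0.441 row t [-0.69  2.03 31.21] w [-0.0016  0.0095 -0.0389]
```

View pics/s8.png

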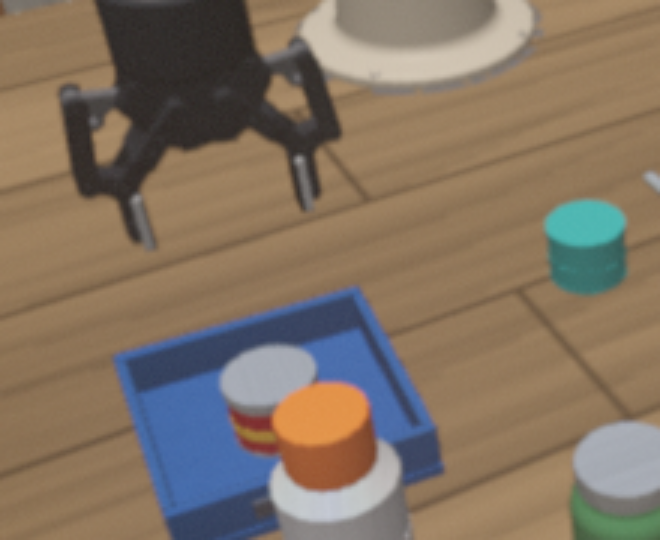

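```bash
python3 -m handwheel '[{"grip":85,"tx":-0.7,"ty":2,"tz":20,"wx":-0.002,"wy":0.0095,"wz":-0.039},{"grip":85,"tx":-0.7,"ty":2,"tz":31,"wx":-0.002,"wy":0.0095,"wz":-0.039},{"grip":85,"tx":-0.7,"ty":2,"tz":31,"wx":-0.001,"wy":0.0095,"wz":-0.039},{"grip":85,"tx":-0.7,"ty":2,"tz":31,"wx":-0.002,"wy":0.0095,"wz":-0.039},{"grip":85,"tx":-0.7,"ty":2,"tz":31,"wx":-0.001,"wy":0.0095,"wz":-0.039},{"grip":85,"tx":-0.7,"ty":2,"tz":31,"wx":-0.002,"wy":0.0095,"wz":-0.039},{"grip":85,"tx":-0.7,"ty":2,"tz":31,"wx":-0.001,"wy":0.0095,"wz":-0.039},{"grip":85,"tx":-0.7,"ty":2,"tz":31,"wx":-0.002,"wy":0.0095,"wz":-0.039},{"grip":85,"tx":-0.7,"ty":2,"tz":31,"wx":-0.001,"wy":0.0095,"wz":-0.039},{"grip":85,"tx":-0.7,"ty":2,"tz":31,"wx":-0.002,"wy":0.0095,"wz":-0.039}]'
python3 - <<'E'
from h import *
st();plan(grasp('R',1,50),2)
c=cap("top");h=hsv(c);m=np.zeros(h.shape[:2],bool);m[280:420,405:540]=True
for b in blobs(m&(h[...,1]<80)&(h[...,2]>90),200):
    e=cv2.fitEllipse(cv2.findContours(b[2].astype(np.uint8),0,1)[0][0]);print(b[1],e,onz(c,e[0],54).round(1))
E
```

```text
time_s: 12.78
eef_pos: [525.6, -13.9, 134.8]
ee_rot: [-0.678, 0.703, 0.07, 0.205]
force: [1.1, 0.4, 0.3]
grip_width: 0.99
t 12.78 pos [525.6 -13.9 134.8] y [ 0.377 -0.071 -0.923] z [0.194 0.981 0.003] F [1.13 0.36 0.31] M [ 0.01  0.14 -0.03] grip 0.990 q [-0.26  0.25  1.92  0.05  0.58 -1.68]
N 2 dist 42.6 ang 0.043 row t [ 1.08  4.23 20.83] w [-0.0031  0.0032 -0.0212]
[460, 327, 33, 35, 927] ((475.89703369140625, 343.637451171875), (32.72404098510742, 34.60789108276367), 176.422119140625) [ 485.  -311.6   54. ]
```

```bash
python3 -m handwheel '[{"grip":85,"tx":1.1,"ty":4.2,"tz":20.8,"wx":-0.003,"wy":0.003,"wz":-0.021},{"grip":85,"tx":1.1,"ty":4.2,"tz":20.8,"wx":-0.003,"wy":0.003,"wz":-0.021},{"grip":85,"tx":0,"ty":0,"tz":0,"wx":0,"wy":0,"wz":0},{"grip":85,"tx":0,"ty":0,"tz":0,"wx":0,"wy":0,"wz":0}]'
python3 - <<'E'
from h import *
st();plan(grasp('R',1,-18),1)
E
```

```text
time_s: 13.17
eef_pos: [538.7, 25.2, 127.5]
ee_rot: [-0.672, 0.703, 0.082, 0.22]
force: [-0.4, 0.3, 0.1]
grip_width: 0.997
t 13.17 pos [538.7  25.2 127.5] y [ 0.411 -0.084 -0.908] z [ 0.199  0.98  -0.001] F [-0.38  0.32  0.07] M [ 0.03  0.22 -0.03] grip 0.997 q [-0.16  0.28  1.92 -0.03  0.51 -1.51]
N 1 dist 67.6 ang 0.005 row t [ 0.52 67.58  0.73] w [-0.0005  0.003  -0.0038]
```

```bash
python3 -m handwheel '[{"grip":85,"tx":0.3,"ty":15,"tz":0.4,"wx":0,"wy":0.003,"wz":-0.004},{"grip":85,"tx":0.2,"ty":20,"tz":0.3,"wx":0,"wy":0,"wz":0},{"grip":85,"tx":0,"ty":16,"tz":0,"wx":0,"wy":0,"wz":0},{"grip":85,"tx":0,"ty":9,"tz":0,"wx":0,"wy":0,"wz":0},{"grip":85,"tx":0,"ty":4,"tz":0,"wx":0,"wy":0,"wz":0},{"grip":85,"tx":0,"ty":0,"tz":0,"wx":0,"wy":0,"wz":0},{"grip":85,"tx":0,"ty":0,"tz":0,"wx":0,"wy":0,"wz":0}]'
python3 - <<'E'
from h import *
st();plan(grasp('R',1,-18),1)
E
```

```text
time_s: 13.75
eef_pos: [565.9, 19.2, 70.1]
ee_rot: [-0.671, 0.702, 0.082, 0.223]
force: [-0.4, 0.2, -0.7]
grip_width: 0.995
t 13.75 pos [565.9  19.2  70.1] y [ 0.415 -0.086 -0.906] z [0.204 0.979 0.   ] F [-0.39  0.18 -0.68] M [0.02 0.24 0.01] grip 0.995 q [-0.17  0.43  1.89 -0.04  0.39 -1.49]
N 1 dist 4.1 ang 0.002 row t [-0.76  3.83  1.09] w [ 0.0004 -0.0021  0.001 ]
```

```bash
python3 -m handwheel '[{"grip":85,"tx":-0.8,"ty":3,"tz":1,"wx":0,"wy":0,"wz":0},{"grip":50,"tx":0,"ty":0,"tz":0,"wx":0,"wy":0,"wz":0},{"grip":50,"tx":0,"ty":0,"tz":0,"wx":0,"wy":0,"wz":0},{"grip":50,"tx":0,"ty":0,"tz":0,"wx":0,"wy":0,"wz":0},{"grip":50,"tx":0,"ty":0,"tz":0,"wx":0,"wy":0,"wz":0},{"grip":50,"tx":0,"ty":0,"tz":0,"wx":0,"wy":0,"wz":0},{"grip":50,"tx":0,"ty":-4,"tz":0,"wx":0,"wy":0,"wz":0},{"grip":50,"tx":0,"ty":-8,"tz":0,"wx":0,"wy":0,"wz":0},{"grip":50,"tx":0,"ty":-8,"tz":0,"wx":0,"wy":0,"wz":0},{"grip":50,"tx":0,"ty":0,"tz":0,"wx":0,"wy":0,"wz":0}]' 60
python3 - <<'E'
from h import *
a=[]
cap("scene")
for i in range(8):
    c=cap("scene");a.append(sense()["force"])
st();print(np.mean(a,0),np.std(a,0))
x,y=280,100
cv2.imwrite("pics/s9.png",cv2.resize(c["pixels"][y:y+130,x:x+180,::-1],None,fx=4,fy=4))
T=cur();T1=T.copy();T1[:3,3]=[550,-20,190];plan(T1)
plan(Tm(frame(-Z,np.array([0.1,.995,0])),[486.3,-311.6,150]),None,T1)
E
```

```text
time_s: 14.58
eef_pos: [557.8, 22.4, 85.8]
ee_rot: [-0.671, 0.702, 0.082, 0.223]
force: [0.1, -0.5, -3.9]
grip_width: 0.686
t 15.03 pos [558.2  22.2  84.3] y [ 0.414 -0.085 -0.906] z [0.203 0.979 0.   ] F [-0.07 -0.05 -3.9 ] M [0.11 0.49 0.02] grip 0.688 q [-0.16  0.39  1.9  -0.04  0.41 -1.49]
[ 0.11358837  0.07288302 -3.94695932] [0.48407052 0.3127636  0.63572976]
N 4 dist 114.1 ang 0.000 row t [ 11.3  -23.9  -10.72] w [-0. -0.  0.]
N 10 dist 301.1 ang 0.448 row t [ -2.66   3.61 -29.78] w [ 0.0022 -0.0103  0.0436]
```

View pics/s9.png

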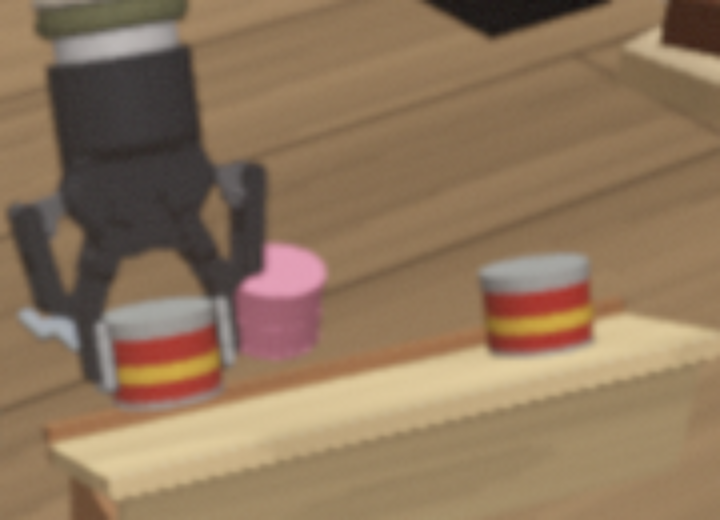

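```bash
python3 -m handwheel '[{"grip":50,"tx":6,"ty":-13,"tz":-6,"wx":0,"wy":0,"wz":0},{"grip":50,"tx":11.3,"ty":-24,"tz":-10.7,"wx":0,"wy":0,"wz":0},{"grip":50,"tx":11.3,"ty":-24,"tz":-10.7,"wx":0,"wy":0,"wz":0},{"grip":50,"tx":11.3,"ty":-24,"tz":-10.7,"wx":0,"wy":0,"wz":0},{"grip":50,"tx":5.3,"ty":-11,"tz":-15,"wx":0,"wy":0,"wz":0},{"grip":50,"tx":-2.7,"ty":3.6,"tz":-25,"wx":0.002,"wy":-0.01,"wz":0.044},{"grip":50,"tx":-2.7,"ty":3.6,"tz":-29.8,"wx":0.002,"wy":-0.01,"wz":0.044},{"grip":50,"tx":-2.7,"ty":3.6,"tz":-29.8,"wx":0.002,"wy":-0.01,"wz":0.044},{"grip":50,"tx":-2.7,"ty":3.6,"tz":-29.8,"wx":0.002,"wy":-0.01,"wz":0.044},{"grip":50,"tx":-2.7,"ty":3.6,"tz":-29.8,"wx":0.002,"wy":-0.01,"wz":0.044}]'
python3 - <<'E'
from h import *
st()
plan(Tm(frame(-Z,np.array([0.1,.995,0])),[486.3,-311.6,150]),7)
E
```

```text
time_s: 15.87
eef_pos: [514.4, -172.0, 169.5]
ee_rot: [-0.693, 0.709, 0.022, 0.129]
force: [0.9, 1.2, -3.3]
grip_width: 0.692
t 15.87 pos [ 514.4 -172.   169.5] y [ 0.21  -0.038 -0.977] z [ 0.153  0.988 -0.006] F [ 0.94  1.24 -3.31] M [0.03 0.24 0.03] grip 0.692 q [-0.58  0.3   1.7   0.1   0.94 -2.05]
N 7 dist 143.7 ang 0.221 row t [ -1.73   2.68 -20.28] w [ 0.0017 -0.0075  0.0306]
```

```bash
python3 -m handwheel '[{"grip":50,"tx":-1.7,"ty":2.7,"tz":-20.3,"wx":0.002,"wy":-0.0075,"wz":0.0305},{"grip":50,"tx":-1.7,"ty":2.7,"tz":-20.3,"wx":0.002,"wy":-0.0075,"wz":0.0305},{"grip":50,"tx":-1.7,"ty":2.7,"tz":-20.3,"wx":0.002,"wy":-0.0075,"wz":0.0305},{"grip":50,"tx":-1.7,"ty":2.7,"tz":-20.3,"wx":0.002,"wy":-0.0075,"wz":0.0305},{"grip":50,"tx":-1.7,"ty":2.7,"tz":-20.3,"wx":0.001,"wy":-0.0075,"wz":0.0305},{"grip":50,"tx":-1.7,"ty":2.7,"tz":-20.3,"wx":0.001,"wy":-0.0075,"wz":0.0305},{"grip":50,"tx":-1.7,"ty":2.7,"tz":-20.3,"wx":0.002,"wy":-0.0075,"wz":0.0305},{"grip":50,"tx":0,"ty":0,"tz":0,"wx":0,"wy":0,"wz":0},{"grip":50,"tx":0,"ty":0,"tz":0,"wx":0,"wy":0,"wz":0}]'
python3 - <<'E'
from h import *
st()
plan(Tm(frame(-Z,np.array([0.1,.995,0])),[486.3,-311.6,70]),1)
E
```

```text
time_s: 16.62
eef_pos: [486.9, -311.0, 149.3]
ee_rot: [0.706, -0.706, 0.035, -0.037]
force: [0.5, 0.6, -4.4]
grip_width: 0.693
t 16.62 pos [ 486.9 -311.   149.3] y [ 0.003  0.    -1.   ] z [0.102 0.995 0.001] F [ 0.47  0.62 -4.42] M [ 0.05 -0.05  0.02] grip 0.693 q [-0.77  0.5   1.45  0.    1.19 -2.24]
N 1 dist 79.3 ang 0.003 row t [-0.75 79.27 -0.73] w [-0.0005 -0.002   0.0027]
```

```bash
python3 -m handwheel '[{"grip":50,"tx":-0.7,"ty":15,"tz":-0.6,"wx":0,"wy":-0.002,"wz":0.002},{"grip":50,"tx":0,"ty":27,"tz":0,"wx":0,"wy":0,"wz":0},{"grip":50,"tx":0,"ty":23,"tz":0,"wx":0,"wy":0,"wz":0},{"grip":50,"tx":0,"ty":12,"tz":0,"wx":0,"wy":0,"wz":0},{"grip":50,"tx":0,"ty":5,"tz":0,"wx":0,"wy":0,"wz":0},{"grip":50,"tx":0,"ty":0,"tz":0,"wx":0,"wy":0,"wz":0},{"grip":50,"tx":0,"ty":0,"tz":0,"wx":0,"wy":0,"wz":0}]'
python3 - <<'E'
from h import *
st()
c=cap("scene");x,y=(100,180)
cv2.imwrite(f"pics/s10.png",cv2.resize(c["pixels"][y:y+130,x:x+130,::-1],None,fx=4.5,fy=4.5))
E
```

```text
time_s: 17.2
eef_pos: [486.9, -310.8, 68.8]
ee_rot: [-0.706, 0.707, -0.034, 0.035]
force: [0.9, -0.3, -3.9]
grip_width: 0.689
t 17.20 pos [ 486.9 -310.8   68.8] y [ 0.002 -0.001 -1.   ] z [ 0.098  0.995 -0.001] F [ 0.88 -0.28 -3.89] M [ 0.03 -0.01 -0.01] grip 0.689 q [-0.77  0.6   1.52  0.    1.02 -2.24]
```

View pics/s10.png

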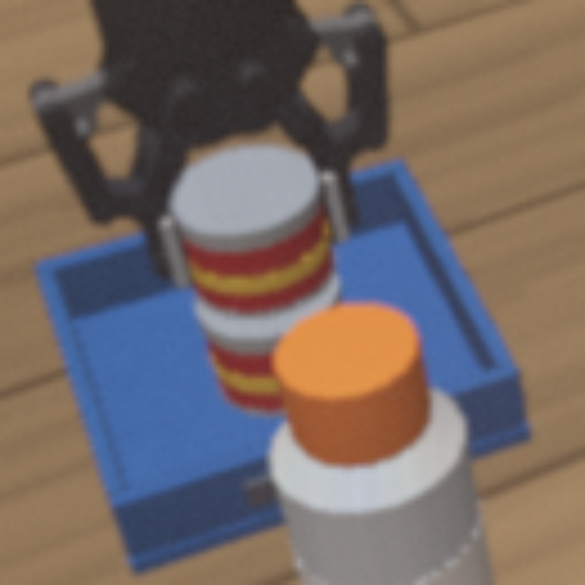

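```bash
python3 - <<'E'
from h import *
c=cap("scene");h=hsv(c)
m=np.zeros(h.shape[:2],bool);m[205:240,130:180]=True
g=m&(h[...,1]<45)&(h[...,2]>120)
for b in blobs(g,100):
    print(b[0],b[1])
a=np.linspace(0,2*np.pi,73)
for p in ([485,-311.6,110.6],):
    P=proj(c,np.array(p)+30*np.c_[np.cos(a),np.sin(a),0*a]);print("pred",P.min(0),P.max(0),P.mean(0))
E
python3 -m handwheel '[{"grip":50,"tx":0,"ty":5,"tz":-0.5,"wx":0,"wy":0,"wz":0},{"grip":50,"tx":0,"ty":2,"tz":0,"wx":0,"wy":0,"wz":0},{"grip":50,"tx":0,"ty":0,"tz":0,"wx":0,"wy":0,"wz":0}]'
python3 -m handwheel '[{"grip":50,"tx":0,"ty":1.5,"tz":0,"wx":0,"wy":0,"wz":0},{"grip":50,"tx":0,"ty":0,"tz":0,"wx":0,"wy":0,"wz":0}]'
python3 -m handwheel '[{"grip":50,"tx":0,"ty":1,"tz":0,"wx":0,"wy":0,"wz":0},{"grip":50,"tx":0,"ty":0,"tz":0,"wx":0,"wy":0,"wz":0}]'
```

```text
[153.8 221.9] [136, 212, 38, 21, 552]
pred [137.54181861 210.43303495] [170.55804499 229.95873688] [154.17726388 220.18483959]
time_s: 17.55
eef_pos: [486.2, -311.2, 60.6]
ee_rot: [0.706, -0.706, 0.035, -0.035]
force: [-0.1, -0.3, -3.4]
grip_width: 0.686
time_s: 17.72
eef_pos: [486.3, -311.3, 59.3]
ee_rot: [0.706, -0.706, 0.035, -0.035]
force: [-0.6, -0.2, -4.8]
grip_width: 0.687
time_s: 17.88
eef_pos: [486.3, -311.3, 58.3]
ee_rot: [0.706, -0.706, 0.035, -0.035]
force: [-0.7, 0.8, -4.0]
grip_width: 0.688
```

Aligned within about 1 px. Creep on to contact.

```bash
python3 -m handwheel '[{"grip":50,"tx":0,"ty":1,"tz":0,"wx":0,"wy":0,"wz":0},{"grip":50,"tx":0,"ty":0,"tz":0,"wx":0,"wy":0,"wz":0}]' | grep -A9 eef
python3 -m handwheel '[{"grip":50,"tx":0,"ty":1,"tz":0,"wx":0,"wy":0,"wz":0},{"grip":50,"tx":0,"ty":0,"tz":0,"wx":0,"wy":0,"wz":0}]'| grep -A9 eef
```

```text
eef_pos: [486.5, -311.5, 57.9]
ee_rot: [-0.706, 0.706, -0.034, 0.035]
force: [-1.2, 1.8, 1.2]
grip_width: 0.683
eef_pos: [486.6, -311.5, 57.9]
ee_rot: [-0.706, 0.706, -0.034, 0.035]
force: [-4.2, 4.5, 10.4]
grip_width: 0.687
```

```bash
python3 -m handwheel '[{"grip":85,"tx":0,"ty":0,"tz":0,"wx":0,"wy":0,"wz":0},{"grip":85,"tx":0,"ty":0,"tz":0,"wx":0,"wy":0,"wz":0},{"grip":85,"tx":0,"ty":0,"tz":0,"wx":0,"wy":0,"wz":0},{"grip":85,"tx":0,"ty":0,"tz":0,"wx":0,"wy":0,"wz":0},{"grip":85,"tx":0,"ty":-10,"tz":0,"wx":0,"wy":0,"wz":0},{"grip":85,"tx":0,"ty":-25,"tz":0,"wx":0,"wy":0,"wz":0},{"grip":85,"tx":0,"ty":-30,"tz":0,"wx":0,"wy":0,"wz":0},{"grip":85,"tx":0,"ty":-30,"tz":0,"wx":0,"wy":0,"wz":0},{"grip":85,"tx":0,"ty":-20,"tz":0,"wx":0,"wy":0,"wz":0}]'
python3 - <<'E'
from h import *
st()
c=cap("scene");x,y=(70,120)
cv2.imwrite(f"pics/s11.png",cv2.resize(c["pixels"][y:y+180,x:x+220,::-1],None,fx=3,fy=3))
plan(grasp('L',1,70))
E
```

```text
time_s: 18.97
eef_pos: [486.7, -311.8, 175.2]
ee_rot: [-0.705, 0.707, -0.034, 0.036]
force: [-0.8, -0.1, -0.1]
grip_width: 0.995
t 18.97 pos [ 486.7 -311.8  175.2] y [ 0.004 -0.003 -1.   ] z [ 0.099  0.995 -0.002] F [-0.81 -0.11 -0.05] M [0.01 0.01 0.05] grip 0.995 q [-0.77  0.47  1.42  0.    1.25 -2.24]
N 18 dist 567.8 ang 0.440 row t [-0.07  1.65 31.52] w [-0.001   0.0058 -0.0238]
```

View pics/s11.png

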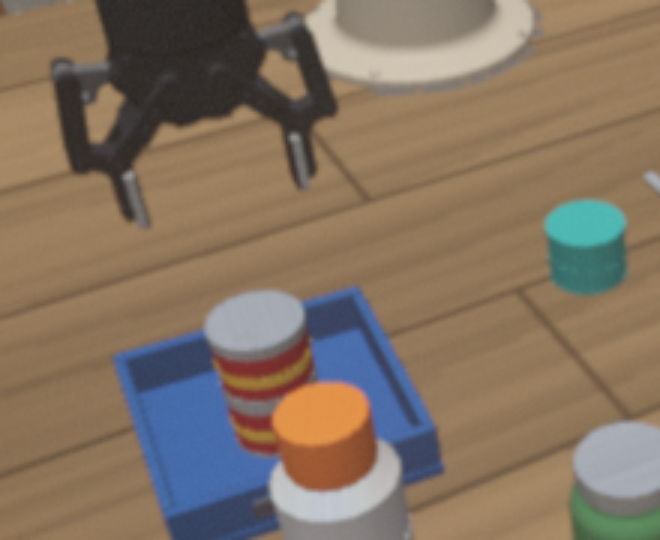

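Two stacked neatly (upper lid at crop (255,322)). Now the last tin, L.

```bash
python3 -m handwheel '[{"grip":85,"tx":0,"ty":1.6,"tz":20,"wx":-0.001,"wy":0.006,"wz":-0.024},{"grip":85,"tx":0,"ty":1.6,"tz":31.5,"wx":-0.001,"wy":0.006,"wz":-0.024},{"grip":85,"tx":0,"ty":1.6,"tz":31.5,"wx":-0.001,"wy":0.006,"wz":-0.024},{"grip":85,"tx":0,"ty":1.6,"tz":31.5,"wx":-0.001,"wy":0.006,"wz":-0.024},{"grip":85,"tx":0,"ty":1.6,"tz":31.5,"wx":-0.001,"wy":0.006,"wz":-0.024},{"grip":85,"tx":0,"ty":1.6,"tz":31.5,"wx":-0.001,"wy":0.006,"wz":-0.024},{"grip":85,"tx":0,"ty":1.6,"tz":31.5,"wx":-0.001,"wy":0.006,"wz":-0.024},{"grip":85,"tx":0,"ty":1.6,"tz":31.5,"wx":-0.001,"wy":0.006,"wz":-0.024},{"grip":85,"tx":0,"ty":1.6,"tz":31.5,"wx":-0.001,"wy":0.006,"wz":-0.024},{"grip":85,"tx":0,"ty":1.6,"tz":31.5,"wx":-0.001,"wy":0.006,"wz":-0.024}]'
python3 - <<'E'
from h import *
st();plan(grasp('L',1,60))
c=cap("top");h=hsv(c);m=np.zeros(h.shape[:2],bool);m[215:260,135:185]=True
for b in blobs(m&(h[...,1]<50)&(h[...,2]>90),200):
    e=cv2.fitEllipse(cv2.findContours(b[2].astype(np.uint8),0,2)[0][0]);print(b[0],e,onz(c,b[0],103).round(1))
E
```

```text
time_s: 19.85
eef_pos: [526.5, -9.1, 155.5]
ee_rot: [-0.692, 0.707, 0.029, 0.141]
force: [0.3, 0.2, 0.6]
grip_width: 0.996
t 19.85 pos [526.5  -9.1 155.5] y [ 0.237 -0.04  -0.971] z [ 0.159  0.987 -0.002] F [0.3  0.2  0.59] M [-0.03  0.09  0.01] grip 0.996 q [-0.25  0.27  1.79  0.03  0.84 -1.68]
N 8 dist 261.8 ang 0.198 row t [ 0.17  2.49 32.64] w [-0.0015  0.0052 -0.0241]
[162.3 237.4] ((162.31112670898438, 237.4182586669922), (33.11605453491211, 34.70787048339844), 156.34791564941406) [595.  242.7 103. ]
```

```bash
python3 -m handwheel '[{"grip":85,"tx":0.1,"ty":2.5,"tz":32.6,"wx":-0.001,"wy":0.005,"wz":-0.024},{"grip":85,"tx":0.1,"ty":2.5,"tz":32.6,"wx":-0.002,"wy":0.005,"wz":-0.024},{"grip":85,"tx":0.1,"ty":2.5,"tz":32.6,"wx":-0.001,"wy":0.005,"wz":-0.024},{"grip":85,"tx":0.1,"ty":2.5,"tz":32.6,"wx":-0.002,"wy":0.005,"wz":-0.024},{"grip":85,"tx":0.1,"ty":2.5,"tz":32.6,"wx":-0.001,"wy":0.005,"wz":-0.024},{"grip":85,"tx":0.1,"ty":2.5,"tz":32.6,"wx":-0.002,"wy":0.005,"wz":-0.024},{"grip":85,"tx":0.1,"ty":2.5,"tz":32.6,"wx":-0.001,"wy":0.005,"wz":-0.024},{"grip":85,"tx":0.1,"ty":2.5,"tz":32.6,"wx":-0.002,"wy":0.005,"wz":-0.024},{"grip":85,"tx":0,"ty":0,"tz":0,"wx":0,"wy":0,"wz":0},{"grip":85,"tx":0,"ty":0,"tz":0,"wx":0,"wy":0,"wz":0}]'
python3 - <<'E'
from h import *
st();LID["L"]=np.array([595,242.7,103]);plan(grasp('L',1,-18),1)
E
```

```text
time_s: 20.73
eef_pos: [579.2, 246.0, 135.5]
ee_rot: [-0.672, 0.703, 0.083, 0.219]
force: [-0.1, -0.7, -0.3]
grip_width: 0.996
t 20.73 pos [579.2 246.  135.5] y [ 0.411 -0.084 -0.908] z [ 0.197  0.98  -0.001] F [-0.12 -0.74 -0.28] M [0.03 0.2  0.03] grip 0.996 q [ 0.3   0.48  1.59 -0.31  0.71 -0.87]
N 1 dist 77.3 ang 0.006 row t [ 1.19 77.3  -0.14] w [-0.0009  0.0043 -0.0036]
```

```bash
python3 -m handwheel '[{"grip":85,"tx":0.6,"ty":18,"tz":0,"wx":0,"wy":0.004,"wz":-0.004},{"grip":85,"tx":0.6,"ty":24,"tz":0,"wx":0,"wy":0,"wz":0},{"grip":85,"tx":0,"ty":19,"tz":0,"wx":0,"wy":0,"wz":0},{"grip":85,"tx":0,"ty":9,"tz":0,"wx":0,"wy":0,"wz":0},{"grip":85,"tx":0,"ty":4,"tz":0,"wx":0,"wy":0,"wz":0},{"grip":85,"tx":0,"ty":0,"tz":0,"wx":0,"wy":0,"wz":0},{"grip":85,"tx":0,"ty":0,"tz":0,"wx":0,"wy":0,"wz":0}]'
python3 - <<'E'
from h import *
st();LID["L"]=np.array([595,242.7,103]);plan(grasp('L',1,-18),1)
E
```

```text
time_s: 21.32
eef_pos: [611.4, 238.0, 70.1]
ee_rot: [-0.671, 0.702, 0.082, 0.224]
force: [0.7, 0.2, -0.4]
grip_width: 0.994
t 21.32 pos [611.4 238.   70.1] y [ 0.416 -0.085 -0.906] z [0.204 0.979 0.002] F [ 0.7   0.23 -0.44] M [-0.01  0.25  0.02] grip 0.994 q [ 0.27  0.61  1.57 -0.35  0.6  -0.84]
N 1 dist 4.5 ang 0.003 row t [-1.57  4.02  1.27] w [-0.0005 -0.0026  0.0018]
```

```bash
python3 -m handwheel '[{"grip":85,"tx":-1.6,"ty":3,"tz":1.2,"wx":0,"wy":-0.002,"wz":0},{"grip":50,"tx":0,"ty":0,"tz":0,"wx":0,"wy":0,"wz":0},{"grip":50,"tx":0,"ty":0,"tz":0,"wx":0,"wy":0,"wz":0},{"grip":50,"tx":0,"ty":0,"tz":0,"wx":0,"wy":0,"wz":0},{"grip":50,"tx":0,"ty":0,"tz":0,"wx":0,"wy":0,"wz":0},{"grip":50,"tx":0,"ty":0,"tz":0,"wx":0,"wy":0,"wz":0},{"grip":50,"tx":0,"ty":-4,"tz":0,"wx":0,"wy":0,"wz":0},{"grip":50,"tx":0,"ty":-8,"tz":0,"wx":0,"wy":0,"wz":0},{"grip":50,"tx":0,"ty":-8,"tz":0,"wx":0,"wy":0,"wz":0},{"grip":50,"tx":0,"ty":0,"tz":0,"wx":0,"wy":0,"wz":0}]' 60
python3 - <<'E'
from h import *
a=[]
for i in range(4):
    c=cap("scene");a.append(sense()["force"])
st();print(np.mean(a,0),np.std(a,0))
T=cur();T1=T.copy();T1[:3,3]=[590,225,195];plan(T1)
plan(Tm(frame(-Z,np.array([0.1,.995,0])),[486.3,-311.6,195]),None,T1)
E
```

```text
time_s: 22.15
eef_pos: [602.8, 241.6, 85.6]
ee_rot: [-0.671, 0.702, 0.083, 0.223]
force: [-0.2, -0.2, -1.9]
grip_width: 0.687
t 22.35 pos [602.7 241.1  83.5] y [ 0.414 -0.085 -0.906] z [ 0.202  0.979 -0.   ] F [ 1.15  0.92 -1.23] M [0.12 0.28 0.03] grip 0.689 q [ 0.28  0.58  1.58 -0.34  0.62 -0.84]
[ 0.01734577  0.33888347 -1.46402168] [0.67346486 0.45130428 0.16367603]
N 4 dist 113.4 ang 0.000 row t [  9.7  -26.24  -4.58] w [ 0. -0.  0.]
N 17 dist 546.5 ang 0.448 row t [ -1.17  -0.15 -32.14] w [ 0.0013 -0.006   0.0257]
```

```bash
python3 -m handwheel '[{"grip":50,"tx":5,"ty":-14,"tz":-2,"wx":0,"wy":0,"wz":0},{"grip":50,"tx":9.7,"ty":-26,"tz":-4.6,"wx":0,"wy":0,"wz":0},{"grip":50,"tx":9.7,"ty":-26,"tz":-4.6,"wx":0,"wy":0,"wz":0},{"grip":50,"tx":9.7,"ty":-26,"tz":-4.6,"wx":0,"wy":0,"wz":0},{"grip":50,"tx":4.7,"ty":-13,"tz":-14,"wx":0,"wy":0,"wz":0},{"grip":50,"tx":-1.2,"ty":-0.1,"tz":-25,"wx":0.001,"wy":-0.006,"wz":0.0257},{"grip":50,"tx":-1.2,"ty":-0.1,"tz":-32,"wx":0.001,"wy":-0.006,"wz":0.0257},{"grip":50,"tx":-1.2,"ty":-0.1,"tz":-32,"wx":0.002,"wy":-0.006,"wz":0.0257},{"grip":50,"tx":-1.2,"ty":-0.1,"tz":-32,"wx":0.001,"wy":-0.006,"wz":0.0257},{"grip":50,"tx":-1.2,"ty":-0.1,"tz":-32,"wx":0.001,"wy":-0.006,"wz":0.0257}]'
python3 - <<'E'
from h import *
st()
plan(Tm(frame(-Z,np.array([0.1,.995,0])),[486.3,-311.6,195]))
E
```

```text
time_s: 23.18
eef_pos: [552.5, 63.4, 193.6]
ee_rot: [-0.685, 0.707, 0.048, 0.167]
force: [0.8, 0.2, -1.4]
grip_width: 0.686
t 23.18 pos [552.5  63.4 193.6] y [ 0.297 -0.056 -0.953] z [ 0.171  0.985 -0.005] F [ 0.78  0.23 -1.42] M [ 0.01  0.19 -0.  ] grip 0.686 q [-0.08  0.27  1.69 -0.04  0.87 -1.46]
N 12 dist 380.8 ang 0.315 row t [ -1.13  -0.16 -31.72] w [ 0.0013 -0.0059  0.0255]
```

```bash
python3 -m handwheel '[{"grip":50,"tx":-1.1,"ty":-0.2,"tz":-31.7,"wx":0.001,"wy":-0.006,"wz":0.0255},{"grip":50,"tx":-1.1,"ty":-0.2,"tz":-31.7,"wx":0.001,"wy":-0.006,"wz":0.0255},{"grip":50,"tx":-1.1,"ty":-0.2,"tz":-31.7,"wx":0.002,"wy":-0.006,"wz":0.0255},{"grip":50,"tx":-1.1,"ty":-0.2,"tz":-31.7,"wx":0.001,"wy":-0.006,"wz":0.0255},{"grip":50,"tx":-1.1,"ty":-0.2,"tz":-31.7,"wx":0.001,"wy":-0.006,"wz":0.0255},{"grip":50,"tx":-1.1,"ty":-0.2,"tz":-31.7,"wx":0.002,"wy":-0.006,"wz":0.0255},{"grip":50,"tx":-1.1,"ty":-0.2,"tz":-31.7,"wx":0.001,"wy":-0.006,"wz":0.0255},{"grip":50,"tx":-1.1,"ty":-0.2,"tz":-31.7,"wx":0.001,"wy":-0.006,"wz":0.0255},{"grip":50,"tx":-1.1,"ty":-0.2,"tz":-31.7,"wx":0.002,"wy":-0.006,"wz":0.0255},{"grip":50,"tx":-1.1,"ty":-0.2,"tz":-31.7,"wx":0.001,"wy":-0.006,"wz":0.0255}]'
python3 -m handwheel '[{"grip":50,"tx":-1.1,"ty":-0.2,"tz":-31.7,"wx":0.001,"wy":-0.006,"wz":0.0255},{"grip":50,"tx":-1.1,"ty":-0.2,"tz":-31.7,"wx":0.002,"wy":-0.006,"wz":0.0255},{"grip":50,"tx":0,"ty":0,"tz":0,"wx":0,"wy":0,"wz":0},{"grip":50,"tx":0,"ty":0,"tz":0,"wx":0,"wy":0,"wz":0}]'
python3 - <<'E'
from h import *
st()
plan(Tm(frame(-Z,np.array([0.1,.995,0])),[486.5,-311.6,115]),1)
E
```

```text
time_s: 24.02
eef_pos: [495.7, -248.9, 195.3]
ee_rot: [-0.704, 0.708, -0.021, 0.058]
force: [1.6, 0.1, -1.8]
grip_width: 0.691
time_s: 24.35
eef_pos: [486.8, -311.3, 195.2]
ee_rot: [0.706, -0.706, 0.036, -0.036]
force: [0.8, 0.9, -1.6]
grip_width: 0.687
t 24.35 pos [ 486.8 -311.3  195.2] y [ 0.001  0.    -1.   ] z [0.102 0.995 0.   ] F [ 0.8   0.89 -1.56] M [ 0.01  0.02 -0.06] grip 0.687 q [-0.77  0.46  1.39  0.    1.3  -2.24]
N 1 dist 80.2 ang 0.002 row t [-0.4  80.15 -0.34] w [-0.0002 -0.0017  0.0013]
```

```bash
python3 -m handwheel '[{"grip":50,"tx":-0.4,"ty":15,"tz":-0.3,"wx":0,"wy":-0.002,"wz":0.001},{"grip":50,"tx":0,"ty":27,"tz":0,"wx":0,"wy":0,"wz":0},{"grip":50,"tx":0,"ty":22,"tz":0,"wx":0,"wy":0,"wz":0},{"grip":50,"tx":0,"ty":12,"tz":0,"wx":0,"wy":0,"wz":0},{"grip":50,"tx":0,"ty":5,"tz":0,"wx":0,"wy":0,"wz":0},{"grip":50,"tx":0,"ty":0,"tz":0,"wx":0,"wy":0,"wz":0},{"grip":50,"tx":0,"ty":0,"tz":0,"wx":0,"wy":0,"wz":0}]'
python3 - <<'E'
from h import *
st()
c=cap("scene");x,y=(100,160);h=hsv(c)
cv2.imwrite(f"pics/s12.png",cv2.resize(c["pixels"][y:y+130,x:x+130,::-1],None,fx=4.5,fy=4.5))
m=np.zeros(h.shape[:2],bool);m[180:222,130:180]=True
for b in blobs(m&(h[...,1]<45)&(h[...,2]>120),100): print(b[0],b[1])
a=np.linspace(0,2*np.pi,73)
P=proj(c,np.array([485,-311.6,114.1+41.8])+30*np.c_[np.cos(a),np.sin(a),0*a]);print("pred",P.min(0),P.max(0),P.mean(0))
E
```

```text
time_s: 24.93
eef_pos: [487.3, -310.1, 115.8]
ee_rot: [-0.706, 0.707, -0.034, 0.035]
force: [-0.1, 0.1, -1.6]
grip_width: 0.688
t 24.93 pos [ 487.3 -310.1  115.8] y [ 0.002 -0.001 -1.   ] z [ 0.097  0.995 -0.001] F [-0.1   0.12 -1.56] M [ 0.   -0.01 -0.01] grip 0.688 q [-0.77  0.54  1.48  0.    1.12 -2.24]
[148.8 201.7] [131, 192, 39, 21, 567]
pred [131.89217153 191.08013035] [166.06702326 210.21713041] [149.11618795 200.63418501]
```

View pics/s12.png

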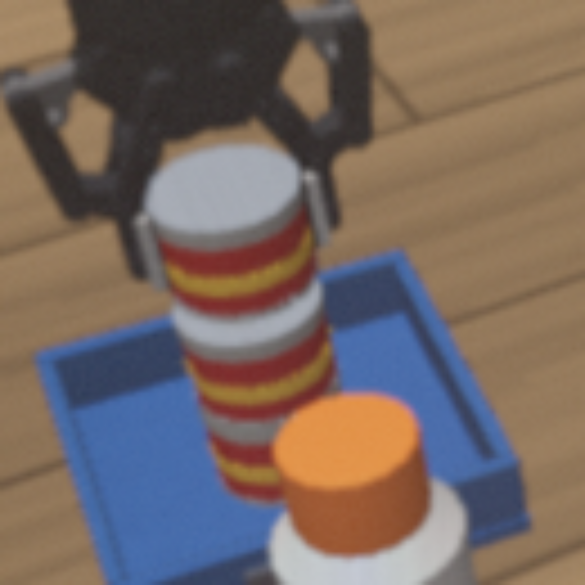

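Lid at (149,202) against a predicted (149,201), so the tin is aligned. Lowering it slowly.

```bash
python3 -m handwheel '[{"grip":50,"tx":-0.5,"ty":5,"tz":-1.2,"wx":0,"wy":0,"wz":0},{"grip":50,"tx":0,"ty":3,"tz":0,"wx":0,"wy":0,"wz":0},{"grip":50,"tx":0,"ty":0,"tz":0,"wx":0,"wy":0,"wz":0}]'
python3 -m handwheel '[{"grip":50,"tx":0,"ty":1.5,"tz":0,"wx":0,"wy":0,"wz":0},{"grip":50,"tx":0,"ty":0,"tz":0,"wx":0,"wy":0,"wz":0}]'
python3 -m handwheel '[{"grip":50,"tx":0,"ty":1,"tz":0,"wx":0,"wy":0,"wz":0},{"grip":50,"tx":0,"ty":0,"tz":0,"wx":0,"wy":0,"wz":0}]'
```

```text
time_s: 25.23
eef_pos: [486.1, -311.4, 106.6]
ee_rot: [-0.706, 0.706, -0.034, 0.035]
force: [-0.6, 0.0, -1.2]
grip_width: 0.689
time_s: 25.4
eef_pos: [486.3, -311.5, 105.4]
ee_rot: [-0.706, 0.706, -0.034, 0.035]
force: [0.7, -0.1, -2.9]
grip_width: 0.687
time_s: 25.57
eef_pos: [486.3, -311.6, 104.5]
ee_rot: [-0.706, 0.706, -0.034, 0.035]
force: [0.7, 0.3, -2.2]
grip_width: 0.687
```

```bash
python3 -m handwheel '[{"grip":50,"tx":0,"ty":0.8,"tz":0,"wx":0,"wy":0,"wz":0},{"grip":50,"tx":0,"ty":0,"tz":0,"wx":0,"wy":0,"wz":0}]'
python3 -m handwheel '[{"grip":50,"tx":0,"ty":0.8,"tz":0,"wx":0,"wy":0,"wz":0},{"grip":50,"tx":0,"ty":0,"tz":0,"wx":0,"wy":0,"wz":0}]'
```

```text
time_s: 25.73
eef_pos: [486.3, -311.5, 103.6]
ee_rot: [-0.706, 0.706, -0.034, 0.035]
force: [-0.6, 0.8, -0.9]
grip_width: 0.688
time_s: 25.9
eef_pos: [486.5, -311.6, 103.4]
ee_rot: [-0.706, 0.707, -0.034, 0.035]
force: [-1.9, 1.3, 3.4]
grip_width: 0.692
```

Contact. Release and back off.

```bash
python3 -m handwheel '[{"grip":85,"tx":0,"ty":0,"tz":0,"wx":0,"wy":0,"wz":0},{"grip":85,"tx":0,"ty":0,"tz":0,"wx":0,"wy":0,"wz":0},{"grip":85,"tx":0,"ty":0,"tz":0,"wx":0,"wy":0,"wz":0},{"grip":85,"tx":0,"ty":0,"tz":0,"wx":0,"wy":0,"wz":0},{"grip":85,"tx":0,"ty":-8,"tz":0,"wx":0,"wy":0,"wz":0},{"grip":85,"tx":0,"ty":-20,"tz":0,"wx":0,"wy":0,"wz":0},{"grip":85,"tx":0,"ty":-25,"tz":0,"wx":0,"wy":0,"wz":0},{"grip":85,"tx":0,"ty":-30,"tz":0,"wx":0,"wy":0,"wz":0},{"grip":85,"tx":-20,"ty":-20,"tz":0,"wx":0,"wy":0,"wz":0},{"grip":85,"tx":-30,"ty":0,"tz":0,"wx":0,"wy":0,"wz":0}]'
python3 -m handwheel '[{"grip":85,"tx":-35,"ty":0,"tz":20,"wx":0,"wy":0,"wz":0},{"grip":85,"tx":-30,"ty":0,"tz":35,"wx":0,"wy":0,"wz":0},{"grip":85,"tx":-20,"ty":0,"tz":35,"wx":0,"wy":0,"wz":0},{"grip":85,"tx":0,"ty":0,"tz":35,"wx":0,"wy":0,"wz":0},{"grip":85,"tx":0,"ty":0,"tz":30,"wx":0,"wy":0,"wz":0},{"grip":85,"tx":0,"ty":0,"tz":0,"wx":0,"wy":0,"wz":0}]'
python3 - <<'E'
from h import *
st()
for n in("top","scene"):
    c=cap(n);x,y=(380,160) if n=="top" else (70,120);h=hsv(c)
    cv2.imwrite(f"pics/{n}13.png",cv2.resize(c["pixels"][y:y+260,x:x+220,::-1],None,fx=2.3,fy=2.3))
    if n=="top":
        m=np.zeros(h.shape[:2],bool);m[280:420,420:530]=True
        for b in blobs(m&(h[...,1]<80)&(h[...,2]>90),200): print(b[0],b[1],onz(c,b[0],146).round(1))
E
```

```text
time_s: 26.73
eef_pos: [438.1, -307.7, 210.5]
ee_rot: [-0.704, 0.709, -0.031, 0.036]
force: [-0.2, -1.6, -0.0]
grip_width: 1.0
time_s: 27.23
eef_pos: [369.3, -144.0, 206.6]
ee_rot: [-0.706, 0.706, -0.033, 0.034]
force: [0.1, -0.6, 0.1]
grip_width: 0.998
t 27.23 pos [ 369.3 -144.   206.6] y [ 0.002 -0.    -1.   ] z [ 0.094  0.996 -0.   ] F [ 0.12 -0.6   0.08] M [-0.07 -0.    0.08] grip 0.998 q [-0.67  0.05  1.89  0.    1.21 -2.15]
[491. 340.] [473, 321, 37, 40, 1127] [ 486.  -311.3  146. ]
[434.9 403.8] [420, 374, 46, 46, 1090] [ 378.6 -231.1  146. ]
```

View pics/top13.png

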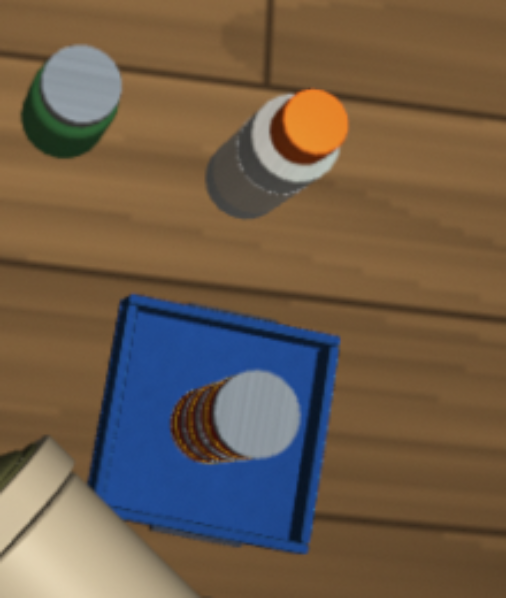

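View pics/scene13.png

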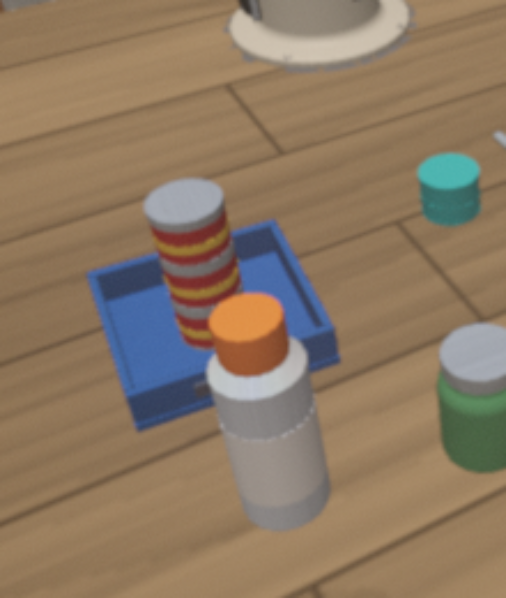

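The stack of three stands straight in the tote, with the top lid at (486,-311) against about (485,-312) for the bottom tin. The bystanders are untouched and the arm is clear.

```bash
python3 -c "
from rig import ctrl
print(ctrl.finish_job())"
```

```text
the job is handed in; nothing more can be done
None
```

I stacked the three tins in the blue tote, heaviest at the bottom and lightest on top, and handed the job in at about 27 s of the 72 s allowed. The hand-in reported no verdict.

**Weights:** I weighed each tin by lifting it off the rack. The tins are named by their place on the rack, as seen from the robot.

| Tin | Measured weight | Place in the stack |
|---|---|---|
| Middle of the rack | 7.1 N | bottom |
| Right | 3.9 N | middle |
| Left | about 2.0 N | top |

The left tin was weighed first and set back on the rack. On its second lift it read 1.5 N, the bottom of the lightest class. The wrist readings are noisy, at about ±0.5 N, but both values fit only the lightest class.

**Last checks:**
- **Stack:** The top lid centre measured (486, -311) mm and the bottom tin (485, -312) mm. Both are within about 2 mm of my estimate of the tote centre. Each tin was lowered until the wrist force showed contact before I released it, and the stack looks upright in both views.
- **Bystanders:** The spray can and jar look unmoved. I didn't measure them against their starting positions, and I didn't check the wrench in the final pictures. The arm touched none of them or the look-alikes.
- **Robot:** It stood clear of everything at hand-in, and no check failed.

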